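Square and load brass die blanks, then start the marking machine

ROBOT

A 6-joint arm with a two-finger parallel gripper is mounted at the origin on a cart in front of the work surface, level with it; the furniture and walls round the work are solid. World frame = base frame: x ahead of the robot, y to its left, z up, the work surface at z = 0. Lengths are in m, angles in rad, forces in N, time in s.
With the tool pointing down it reaches from about 0.35 to 0.8 m from the base axis. Payload 7.3 kg.
Tool frame: the origin (TCP) lies between the finger pads; the fingertips stand 19 mm ahead of it and the grasp point (between the pads) is the TCP (tip_reach is the z of the fingertips in the tool frame, in m); z points along the fingers, y is the line along which they close (so a half turn about z gives the same grasp; the last joint's range is limited). The gripper opens to 85 mm and grips with 20 to 120 N. Pads are 22 mm wide; open, the fingers measure 114 mm over their backs; the gripper's body (76 mm by 85 mm) begins 54 mm behind the grasp point. The pads swing forward as they close: fully open they stand 13 mm farther back than shut.
Start: joints at [1.079, 0.342, 1.524, -0, 1.275, -0.146], TCP at [0.178, 0.494, 0.25] pointing down, gripper open.
Joint ranges: [-2.53, 2.53], [-0.77, 2.02], [0.04, 2.7], [-1, 4.14], [0.28, 2.66], [-3.11, 3.11]. Speed limits (rad/s): [2.57, 2.57, 3.14, 3.14, 3.14, 3.14].

INTERFACE

Orientations are given as a rotation vector (axis times angle).
In Python, from cell import * gives the robot as it stands. The module is installed in compiled form; this text tells all that it offers.
- The arm moves only by the tool carry_out, never from a script. Its argument "deltas" is a list of rows, each a list of 5 numbers: the finger opening in mm, from 0 to 85.4, then the shift along the tool's x, y, z in mm, then the turn about the tool's z in degrees. In form: [[fingers, x, y, z, turn], ...]. A call has 1 to 12 rows; each row is the pose to reach, as a shift and turn from the pose commanded when the call began, along the tool's axes at that moment; what a row does not reach only later rows make up. A row lasts 1/12 s, in which the tool goes at most 41.7 mm and 7.16 degrees, less where a joint would pass 70% of its speed; a pose out of reach is approached as far as the arm can. A call with a gripper value outside its range is refused whole. The fingers move at their own pace and stop on an object; the grip force is fixed at half the most. Time passes only in rows, so rows that repeat a pose let the fingers close. It gives the time, the measured TCP pose, the force, the opening and the grip force at its end, in the units of the state.
- sense(): the state, without advancing time (a new reading comes with each control period).
- snapshot(name): name is "side" or "top" or "wrist"; returns a dict with "pixels" (420x560x3 uint8, red, green, blue), "range_z" (420x560 float32, m along the optical axis (not along the pixel's ray), 0 where there is no reading), "mtx" (3x3 intrinsics, pixels), "rvec" (rotation vector, rad) and "tvec" (3), from world to camera coordinates, as OpenCV has them. Camera axes: x right, y down, z forward; pixel columns grow to the right and rows downward; lengths in m; the calibration is good to about 2 mm. A picture is of the moment at which its call begins.
- finish_job(): hands the job in; it is judged then, once.
The state is a dict: "t": time; "q": joint angles; "joint_vel": joint speeds; "joint_torque": joint torques, N m; "tcp_pos": TCP position; "orientation": TCP orientation; "contact_force": force on the tool from outside, world axes, zero at the start; "torque": the same for the moment, N m; "finger_gap": finger opening in m; "gripper_force": force on a finger pad.
Only numpy, scipy, OpenCV 4.12 (cv2) and the standard library are available. Lean on these libraries where they do the work, as an engineer would, in place of code of your own. Each camera call takes 0.05 s, during which the arm holds its last target. There are 200 camera calls.

TASK

Get the marking machine ready and start it. First turn the focus knob until its pointer stands at the index mark; then take the brass blanks one at a time, longest first, push each fully home against both fences of the squaring corner, and lay it flat on the dark patch of its own length on the machine bed, centred and square on it. When all the blanks that are there lie in place, turn the start key clockwise nearly to its stop and let it spring back (a start counts only while every blank lies in place); leave the other things on the bench alone.

Things in the scene. Friction and masses are not known exactly. Their poses are not given: they have to be found in the camera images.
- blank_long: brass die blank, the longest of up to three (68, 56, 44 mm long): a plain block 68 mm long (its x) x 30 mm wide (its y) x 24 mm high, about 392 g, the same either way round, a small dark dot near each end of its top; origin at the centre of its underside. May be absent.
- blank_middle: brass die blank, the middle one of up to three (68, 56, 44 mm long): a plain block 56 mm long (its x) x 30 mm wide (its y) x 24 mm high, about 323 g, the same either way round, a small dark dot near each end of its top; origin at the centre of its underside. May be absent.
- blank_short: brass die blank, the shortest of up to three (68, 56, 44 mm long): a plain block 44 mm long (its x) x 30 mm wide (its y) x 24 mm high, about 253 g, the same either way round, a small dark dot near each end of its top; origin at the centre of its underside. May be absent.
- squaring_corner: fixed squaring corner left on the bench: steel plate 130 x 120 x 4 mm (x, y, z), origin at the centre of its underside, with two low dark fences 12 mm thick that rise 7 mm above the plate (tops 11 mm above the bench, so fingers can hold a blank above them). The long fence lies along the plate's +y side (105 mm, parallel to x), the short one along its +x side (62 mm, parallel to y).
- fence_corner (a point): the inside corner where the two fence faces meet, at the plate's top, at (45, 30, 4) mm in the squaring corner's frame, same axes. A blank of length L that is home, its length along the long fence, has its centre at x = -L/2, y = -15 mm in this frame.
- marking_bed: fixed marking machine: a flat aluminium bed 130 x 250 x 14 mm (x, y, z) with its origin at the centre of the bed's underside; from x = +65 mm back stands a 24 mm high foot, at x = +131 mm a post 50 mm wide, and on it the parked head (to 296 mm high), reaching away from the robot. Three flush dark patches in the bed, lengths along x, 66 mm apart along y.
- place_long (a point): centre of the leftmost (+y) dark patch (72 x 34 mm: the long blank with a 2 mm border), on the bed's top surface 14 mm above the bench; the length of the patch runs along this frame's x.
- place_middle (a point): centre of the middle dark patch (60 x 34 mm: the middle blank with a 2 mm border), on the bed's top surface 14 mm above the bench; the length of the patch runs along this frame's x.
- place_short (a point): centre of the rightmost (-y) dark patch (48 x 34 mm: the short blank with a 2 mm border), on the bed's top surface 14 mm above the bench; the length of the patch runs along this frame's x.
- control_box: fixed grey control box 76 x 160 x 34 mm (x, y, z), origin at the centre of its underside; the focus knob's axis is at (0, +40) mm and the key's at (0, -45) mm on its top.
- knob_pointer (a point): on the axis of the black focus knob, 56 mm above the bench, inside its grip bar (34 mm long, 12 mm thick, rising to 64 mm above the bench; below 42 mm is a round skirt of 40 mm diameter); its x axis points along the bar towards the nosed end with the white line: the pointer.
- focus_knob (a joint): angle of the focus knob in rad, relative to the control box: at 0 the pointer is along the box's +x; grows counter-clockwise seen from above; range -1.3 to 1.3; stays where it is left (friction 0.03 N m). It starts clockwise of the index mark.
- index_ring: fixed aluminium ring of 58 mm diameter under the knob, on the knob's axis (origin at its underside, 34 mm above the bench), with one small raised black index mark with a white line on its rim, along its x axis; its yaw differs from start to start. The pointer is set when the knob pointer's x is in line with this x.
- key_bow (a point): centre of the key's black grip (28 mm long along its x, 10 mm thick along its y, 24 mm high, its top 72 mm above the bench), on the key's axis, 60 mm above the bench; at rest its x is along the control box's x.
- start_key (a joint): angle of the spring-return start key in rad: 0 at rest, grows clockwise seen from above, stop at 1.15; it counts as started past 0.85; a weak spring (about 0.12 N m there) turns it back to 0 when let go.
- oil_bottle: bystander: brown bottle with a black cap, 44 mm wide, 72 mm high; leave alone
- loupe: bystander: black eye loupe, 30 mm wide, 31 mm high, standing between the squaring corner and the bed; leave alone
- brass_tin: bystander: round brass tin, 45 mm wide, 23 mm high; leave alone

How it is judged:
By the outcome, as a careful person would: the job done as asked, in the order asked, and still so for the second after the job is handed in, with the robot touching nothing.
Of blank_long, blank_middle, blank_short only 2 to 3 are there at a start; the rules pass over those that are not, and their reading is None.
At some moment in a run one of blank_long, blank_middle, blank_short may be knocked a few centimetres aside while the robot is not near it.
It also fails if it takes over 210 s, if anything falls off the work surface, if the arm or the gripper's body presses on something with over 40 N, if the wrist force passes 120 N, or if a joint passes its speed limit or range.

## Working session

There is one attempt and no reset: what is moved stays moved. The work goes in short steps, Python scripts to look and compute and a tool call to move; the robot and the scene stay as the last step left them, time stands still between calls to the robot, and variables do not carry over. Pictures are saved under pics/ and viewed, at most 14 in all, crops included, and the job is handed in when it is done.

Besides the shell and the picture viewer there is one more tool, called as name([rows], argument=value, ...), one row to a line, values as JSON. carry_out: Moves the arm, as the interface text tells. Its arguments: {"type":"object","properties":{"deltas":{"type":"array"}},"required":["deltas"]}

```bash
mkdir -p pics
cat > h.py <<'E'
import numpy as np, cv2
from cell import *
def snap(n,save=None):
    s=snapshot(n)
    if save: cv2.imwrite('pics/'+save,cv2.cvtColor(s['pixels'],cv2.COLOR_RGB2BGR))
    return s
def ray(s,uv,z):
    R=cv2.Rodrigues(np.array(s['rvec'],float))[0]; t=np.array(s['tvec'],float).ravel()
    uv=np.atleast_2d(uv).astype(float)
    d=np.c_[uv,np.ones(len(uv))]@np.linalg.inv(s['mtx']).T@R
    c=-R.T@t
    return c+d*((z-c[2])/d[:,2])[:,None]
def cloud(s):
    R=cv2.Rodrigues(np.array(s['rvec'],float))[0]; t=np.array(s['tvec'],float).ravel()
    z=s['range_z']; v,u=np.indices(z.shape)
    p=np.stack([u,v,np.ones_like(u)],-1)@np.linalg.inv(s['mtx']).T*z[...,None]
    return (p-t)@R
def proj(s,P):
    return cv2.projectPoints(np.atleast_2d(np.array(P,float)),np.array(s['rvec'],float),np.array(s['tvec'],float),s['mtx'],None)[0].reshape(-1,2)
E
python3 - <<'E'
from h import *
for n in('top','side'):
    s=snap(n,n+'0.png'); R=cv2.Rodrigues(np.array(s['rvec'],float))[0]; print(n,-R.T@np.array(s['tvec']).ravel(),s['mtx'][0,0],R.round(2).tolist())
print(sense())
E
```

```text
top [ 0.39262038 -0.00491437  1.25162127] 541.0559509244468 [[0.01, -1.0, 0.02], [-0.99, -0.02, -0.16], [0.16, -0.02, -0.99]]
side [0.36214361 0.64156187 0.6166225 ] 388.4467747503753 [[-0.96, -0.27, -0.02], [-0.15, 0.6, -0.78], [0.22, -0.75, -0.62]]
{'t': 0.1, 'q': array([ 1.07897458e+00,  3.42671563e-01,  1.52492019e+00,  3.29118069e-05,
        1.27538675e+00, -1.45992132e-01]), 'joint_vel': array([ 0.00018066, -0.0007565 , -0.00359743,  0.00018913,  0.00011564,
        0.00168799]), 'joint_torque': array([ 1.68277260e-03, -4.34444726e+01, -2.46491575e+01, -1.98876805e-04,
        4.71347594e-03,  4.19142157e-05]), 'tcp_pos': array([0.17777434, 0.49363976, 0.24968628]), 'orientation': array([-5.40459735e-01, -3.09428276e+00,  2.05131779e-03]), 'contact_force': array([ 0.18862332,  0.16724131, -0.15814631]), 'torque': array([-0.04570176,  0.02592863,  0.03403206]), 'gripper_force': 0.0, 'finger_gap': 0.08562422605265556}
```

View pics/top0.png

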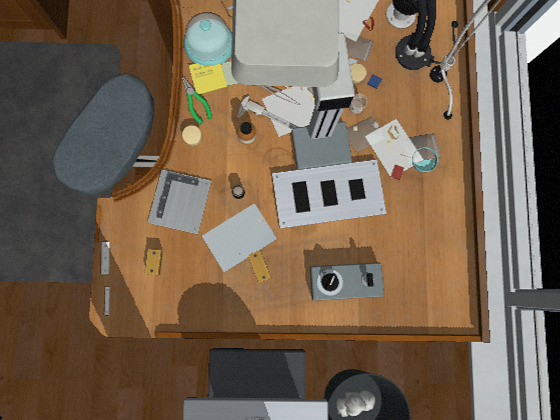

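View pics/side0.png

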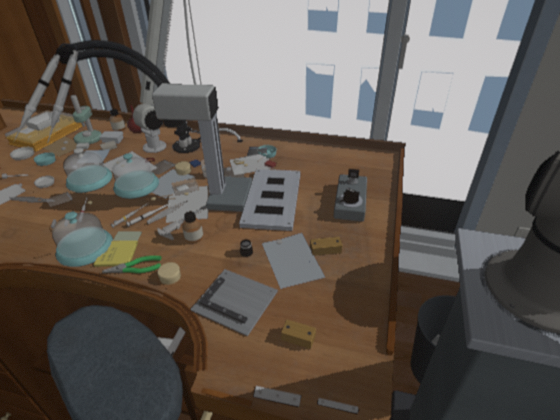

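The top view shows blanks at about (153,262) and (260,266), the squaring corner at (180,200), the bed at (330,193), the control box at (347,281), the loupe at (237,190), the bottle at (247,130) and the tin at (192,133). The side view also shows two blanks, at (298,332) and (326,245). I'll measure them next.

```bash
cat > m.py <<'E'
from h import *
def brass(s,zc=0.024,amin=60):
    hsv=cv2.cvtColor(s['pixels'],cv2.COLOR_RGB2HSV); P=cloud(s)
    m=((hsv[...,0]>17)&(hsv[...,0]<32)&(hsv[...,1]>110)&(hsv[...,2]>90)&(P[...,2]>zc-.010)&(P[...,2]<zc+.010)&(s['range_z']>0)).astype(np.uint8)
    m=cv2.morphologyEx(m,cv2.MORPH_CLOSE,np.ones((3,3)))
    out=[]
    for c in cv2.findContours(m,cv2.RETR_EXTERNAL,cv2.CHAIN_APPROX_NONE)[0]:
        if cv2.contourArea(c)<amin: continue
        w=ray(s,c.reshape(-1,2),zc)[:,:2]
        (cx,cy),(a,b),th=cv2.minAreaRect((w*1000).astype(np.float32))
        if a<b: a,b,th=b,a,th+90
        out.append((c.reshape(-1,2).mean(0).round(),round(cx,1),round(cy,1),round(a,1),round(b,1),round((th+90)%180-90,1)))
    return out
def dark(s,z,lo,box,amin=30,dz=.012):
    # dark regions near height z inside world box
    g=s['pixels'].max(-1); P=cloud(s)
    m=((g<lo)&(abs(P[...,2]-z)<dz)&(P[...,0]>box[0])&(P[...,0]<box[1])&(P[...,1]>box[2])&(P[...,1]<box[3])).astype(np.uint8)
    out=[]
    for c in cv2.findContours(m,cv2.RETR_EXTERNAL,cv2.CHAIN_APPROX_NONE)[0]:
        if cv2.contourArea(c)<amin: continue
        w=ray(s,c.reshape(-1,2),z)[:,:2]
        (cx,cy),(a,b),th=cv2.minAreaRect((w*1000).astype(np.float32))
        if a<b: a,b,th=b,a,th+90
        out.append((c.reshape(-1,2).mean(0).round(),round(cx,1),round(cy,1),round(a,1),round(b,1),round((th+90)%180-90,1)))
    return out
E
python3 - <<'E'
from m import *
for n in('top','side'):
    s=snap(n); print(n)
    for o in brass(s): print(' brass',o)
    for o in dark(s,.014,70,(.3,.9,-.4,.2)): print(' dark',o)
    for o in dark(s,.011,90,(.2,.7,.1,.45)): print(' fence',o)
    if n=='top':
        for nm,px in dict(box=[347,281],knob=[330,281],key=[369,279],corner=[180,200],bed=[330,193],bottle=[247,130],loupe=[237,190]).items(): print(nm,cloud(s)[px[1],px[0]].round(3))
        i=s['pixels'][60:320,130:400]; cv2.imwrite('pics/crop1.png',cv2.resize(cv2.cvtColor(i,cv2.COLOR_RGB2BGR),None,fx=2.3,fy=2.3,interpolation=cv2.INTER_CUBIC))
E
```

```text
top
 brass (array([259., 267.]), 442.3, -5.3, 66.7, 29.3, 22.4)
 brass (array([153., 262.]), 449.4, 233.2, 55.6, 31.2, -4.5)
 dark (array([301., 196.]), 605.0, -99.7, 70.3, 31.5, 8.8)
 dark (array([329., 193.]), 615.1, -164.9, 58.2, 31.5, 8.3)
 dark (array([356., 189.]), 625.1, -230.1, 46.3, 31.4, 8.6)
 fence (array([194., 334.]), 290.8, 137.5, 73.5, 17.4, -89.4)
 fence (array([172., 189.]), 597.8, 187.3, 106.9, 74.5, -13.1)
box [ 0.412 -0.204  0.029]
knob [ 0.411 -0.161  0.062]
key [ 0.416 -0.245  0.07 ]
corner [0.594 0.181 0.003]
bed [ 0.614 -0.168  0.017]
bottle [0.745 0.027 0.073]
loupe [0.616 0.048 0.024]
side
 brass (array([299., 331.]), 449.0, 239.9, 56.2, 31.6, -5.7)
 brass (array([326., 243.]), 443.3, 0.7, 65.6, 29.3, 22.0)
 brass (array([ 42., 136.]), 1450.2, -289.7, 223.6, 130.5, 49.2)
 dark (array([213., 288.]), 639.1, 176.9, 55.7, 17.1, 76.0)
 dark (array([246., 251.]), 611.0, 61.6, 30.0, 27.4, -68.0)
 dark (array([348., 216.]), 408.6, -119.9, 72.7, 32.7, 4.1)
 dark (array([269., 209.]), 606.1, -95.3, 68.7, 28.8, 14.2)
 dark (array([223., 207.]), 722.4, -74.6, 104.4, 24.6, 9.5)
 dark (array([272., 194.]), 615.9, -160.5, 57.6, 29.6, 8.1)
 dark (array([275., 181.]), 626.3, -226.1, 44.8, 25.1, 14.0)
 dark (array([251., 151.]), 741.1, -366.6, 38.3, 25.8, -87.9)
 fence (array([337., 406.]), 362.3, 346.2, 63.2, 13.5, 0.4)
 fence (array([237., 400.]), 517.6, 377.5, 53.3, 10.8, 1.4)
 fence (array([279., 398.]), 456.5, 357.7, 74.9, 21.3, 1.9)
 fence (array([151., 386.]), 656.1, 381.6, 142.4, 78.7, -89.0)
 fence (array([295., 340.]), 452.8, 252.3, 58.3, 15.5, -5.5)
 fence (array([203., 334.]), 629.0, 292.5, 158.1, 101.7, -14.0)
 fence (array([391., 324.]), 291.0, 167.3, 139.5, 16.1, -90.0)
 fence (array([219., 304.]), 599.2, 199.8, 111.4, 90.8, -13.1)
```

View pics/crop1.png

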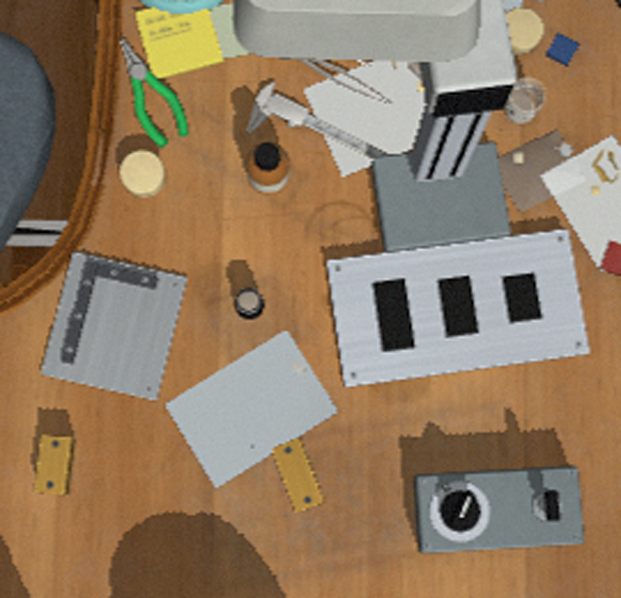

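Two blanks are there: the long one at (442,-5) and the middle one at (449,233) mm. The top and side cameras differ by about 5 mm in y, so I'll refine with the wrist camera.

```bash
cat > go.py <<'E'
import numpy as np, cv2, sys
from cell import sense
def pose():
    st=sense(); R=cv2.Rodrigues(np.array(st['orientation']))[0]
    return st,R
def go(x,y,z,xdir=None):
    """mm and xdir: world yaw (deg) of tool y axis (closing line), taken mod 180"""
    st,R=pose(); d=R.T@(np.array([x,y,z])-np.array(st['tcp_pos'])*1000)
    yaw=np.degrees(np.arctan2(R[1,1],R[0,1])); turn=0
    if xdir is not None:
        turn=-((xdir-yaw+90)%180-90)   # tool z down: +turn is clockwise
    print('delta',d.round(1),'turn',round(turn,2),'| yawY',round(yaw,2),'tilt',np.degrees(np.arccos(-R[2,2])).round(2),'q6',st['q'][5].round(2),'t',round(st['t'],2),'tcp',(np.array(st['tcp_pos'])*1000).round(1),'F',st['contact_force'].round(1),'gap',round(st['finger_gap']*1000,1))
if __name__=='__main__':
    a=[float(v) for v in sys.argv[1:]]; go(*a)
E
python3 go.py 400 230 330 80
python3 - <<'E'
from h import *
s=snap('wrist'); st=sense(); Rt=cv2.Rodrigues(np.array(st['orientation']))[0]; R=cv2.Rodrigues(np.array(s['rvec'],float))[0]
c=-R.T@np.array(s['tvec']).ravel(); print(Rt.T@(c-st['tcp_pos']),(Rt.T@R.T).round(2),s['mtx'])
E
```

```text
delta [-298.4 -172.9  -80. ] turn -9.81 | yawY 70.19 tilt 0.05 q6 -0.15 t 0.2 tcp [177.8 493.8 249.9] F [-0.3  0.7 -0.4] gap 85.4
[ 0.0753961  -0.00025182 -0.12421465] [[ 0.   -0.96 -0.29]
 [ 1.    0.    0.  ]
 [-0.   -0.29  0.96]] [[319.1116315    0.         278.59050473]
 [  0.         319.1116315  212.87113955]
 [  0.           0.           1.        ]]
```

```bash
python3 go.py 420 100 300 90
```

```text
delta [-361.3 -288.4  -49.9] turn -19.81 | yawY 70.19 tilt 0.04 q6 -0.15 t 0.25 tcp [177.8 493.8 250. ] F [ 0.4 -0.   0.8] gap 85.7
```

carry_out([
  [85, -180, -144, -50, -10],
  [85, -361, -288, -50, -20],
  [85, -361, -288, -50, -20],
  [85, -361, -288, -50, -20],
  [85, -361, -288, -50, -20],
  [85, -361, -288, -50, -20],
  [85, -361, -288, -50, -20],
  [85, -361, -288, -50, -20],
  [85, -361, -288, -50, -20],
  [85, -361, -288, -50, -20],
  [85, -361, -288, -50, -20],
  [85, -361, -288, -50, -20],
])

```text
t: 1.25
tcp_pos: [0.4221, 0.0968, 0.3008]
orientation: [-0.0, 3.14, -0.002]
contact_force: [0.7, 0.3, 0.4]
finger_gap: 0.0847
gripper_force: 0.0
```

```bash
python3 go.py 420 -160 180 90
python3 - <<'E'
from m import *
s=snap('wrist','w1.png')
for o in brass(s): print(' brass',o)
for o in dark(s,.014,70,(.3,.9,-.4,.2)): print(' dark',o)
E
```

```text
delta [   2.3 -256.6  121.1] turn 0.0 | yawY 90.0 tilt 0.13 q6 -1.52 t 1.25 tcp [422.1  96.8 300.8] F [0.7 0.3 0.4] gap 84.7
 brass (array([386., 196.]), 448.2, 234.9, 57.3, 33.4, -4.4)
 brass (array([202., 190.]), 441.6, -2.7, 67.4, 31.7, 19.3)
 dark (array([ 61., 310.]), 626.2, -227.7, 45.4, 32.1, 8.8)
 dark (array([248., 298.]), 605.1, 52.3, 27.6, 20.7, 73.9)
 dark (array([103., 303.]), 616.4, -162.2, 57.9, 32.1, 8.8)
 dark (array([140., 283.]), 584.8, -100.3, 31.8, 26.5, -80.9)
```

View pics/w1.png

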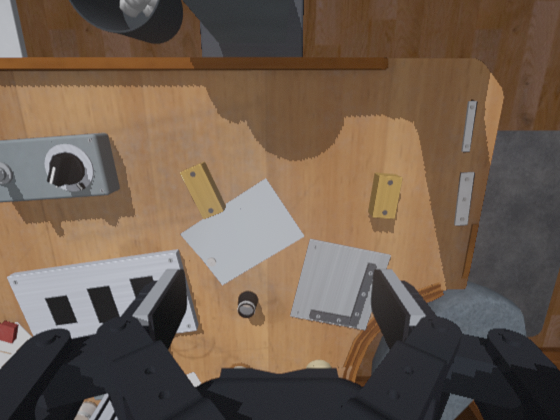

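The wrist view shows the long blank at (202,190), the middle one at (386,196), the knob at (68,168) and the corner's fences at (345,300). Next I'll take a close look at the control box.

carry_out([
  [85, 0, -42, 10, 0],
  [85, 0, -84, 20, 0],
  [85, 0, -126, 40, 0],
  [85, 0, -168, 60, 0],
  [85, 0, -210, 80, 0],
  [85, 0, -250, 100, 0],
  [85, 0, -266, 120, 0],
  [85, 0, -266, 120, 0],
  [85, 0, -266, 120, 0],
])

```text
t: 2.05
tcp_pos: [0.4198, -0.1661, 0.1787]
orientation: [0.0, -3.138, -0.004]
contact_force: [0.1, 0.4, 1.2]
finger_gap: 0.0847
gripper_force: 0.0
```

```bash
python3 go.py 420 -160 180 90
python3 - <<'E'
from m import *
s=snap('wrist','w2.png')
t=snap('top')
np.set_printoptions(suppress=True)
# box top outline
for n,q in(('w',s),('t',t)):
    P=cloud(q)
    m=((abs(P[...,2]-.034)<.004)&(P[...,0]>.33)&(P[...,0]<.5)&(P[...,1]>-.32)&(P[...,1]<-.1)).astype(np.uint8)
    c=max(cv2.findContours(m,cv2.RETR_EXTERNAL,cv2.CHAIN_APPROX_NONE)[0],key=cv2.contourArea)
    print(n,cv2.minAreaRect((ray(q,c.reshape(-1,2),.034)[:,:2]*1000).astype(np.float32)))
    for z0,z1,zz in((.066,.076,.072),(.058,.066,.064)):
        m=((P[...,2]>z0)&(P[...,2]<z1)&(P[...,0]>.33)&(P[...,0]<.5)&(P[...,1]>-.32)&(P[...,1]<-.1)).astype(np.uint8)
        for c in cv2.findContours(m,cv2.RETR_EXTERNAL,cv2.CHAIN_APPROX_NONE)[0]:
            if cv2.contourArea(c)>15: print(n,zz,cv2.minAreaRect((ray(q,c.reshape(-1,2),zz)[:,:2]*1000).astype(np.float32)),c.reshape(-1,2).mean(0))
i=s['pixels']; u,v=proj(s,[.41,-.16,.05])[0].astype(int); print(u,v)
cv2.imwrite('pics/w2c.png',cv2.resize(cv2.cvtColor(i[max(0,v-90):v+90,max(0,u-130):u+130],cv2.COLOR_RGB2BGR),None,fx=3,fy=3,interpolation=cv2.INTER_CUBIC))
E
```

```text
delta [-0.2  6.1 -1.3] turn 0.0 | yawY 90.0 tilt 0.23 q6 -2.12 t 2.05 tcp [ 419.8 -166.1  178.7] F [0.1 0.4 1.2] gap 84.7
w ((410.96417236328125, -199.8690185546875), (75.09573364257812, 158.0238494873047), 4.055074214935303)
w 0.072 ((413.9807434082031, -243.73390197753906), (28.72353172302246, 11.883548736572266), 4.202030658721924) [175.25       211.19565217]
w 0.064 ((412.53363037109375, -240.16664123535156), (27.800588607788086, 8.716228485107422), 18.899953842163086) [182.02272727 204.38636364]
w 0.064 ((406.37225341796875, -159.76390075683594), (12.45639705657959, 34.53346252441406), 67.12486267089844) [286.62745098 198.50980392]
t ((382.6182556152344, -185.0189666748047), (19.339624404907227, 64.90274047851562), 4.724395275115967)
285 198
```

View pics/w2c.png

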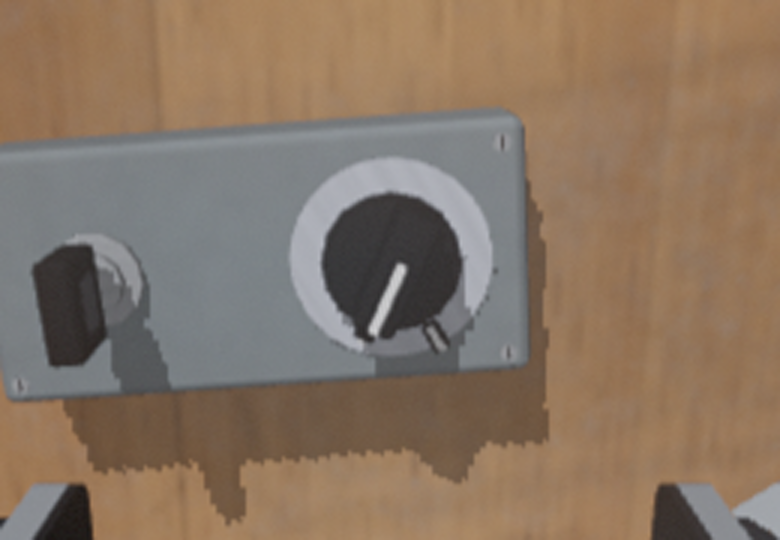

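The crop shows the pointer's white line at crop (388,300), the index mark at (435,335) on the ring's rim, and the key at (70,305). I'll compute the angles.

Run:
```python
from m import *
s=snap('wrist'); i=s['pixels'].astype(int)
# white line of index mark around (300,219)
sub=i[205:232,285:318].min(-1)
for r in range(8,26): print(205+r,' '.join('%3d'%v for v in sub[r,4:26]))
P=cloud(s); print((P[216:224,298:304,2]*1000).round(0))
# ring top: bright
hsv=cv2.cvtColor(s['pixels'],cv2.COLOR_RGB2HSV)
```

```text
213  44  46  46  47  55  47  57  62  57  45  68 113 120 120 121 120 121 122 122 112  97  92
214  54  54  59  75  98  58  47  80 107  62  52  95 117 119 120 122 122 121 114  99  89  92
215 100 100 103 108 119  69  55 118 134  94  53  63  96 118 119 120 120 112  99  89  89  93
216 118 118 119 120 121  82  60 108 137 125  73  45  66 113 121 120 112  97  90  90 109 114
217 119 117 118 120 120 107  65  76 133 137 103  58  50  95 108 102  97  90  89  91 120 126
218 117 117 119 119 122 120  82  60 110 135 129  90  52  63  92  89  88  89  87  93 121 125
219 116 116 118 119 119 119 108  76  73 110 137 124  71  49  73  87  88  87  87  88 121 123
220 118 118 117 118 120 119 121 107  62  74 133 138 119  68  70  87  88  90  90  92 121 125
221 117 119 118 117 119 120 120 111  69  55 108 142 170 106  83  89  91 111 113 114 123 124
222 118 117 118 112 109 106 102  96  81  62  75 124 148 103  89  89  91 122 124 123 124 124
223 109 106 101  99  96  92  90  89  87  83  78  98  97  89  88  88  92 123 126 125 124 124
224  94  92  88  88  90  89  87  89  90  89  88  89  89  88  88  90  92 123 126 125 125 126
225  90  86  88  88  90  89  88  90  90  89  88  89  88  90  89  89  91 121 125 125 124 125
226  88  88  88  87  89  90  91  90  90  89  88  90  88  87  89  88  92 123 127 126 125 126
227  89  89  88  88  88  89  88  90  88  89  89  89  88  89  88  89  90 119 121 120 119 121
228  88  88  88  87  89  86  86  85  88  86  87  86  86  86  85  86  86  99 106 106 105 103
229  83  84  83  84  84  84  83  84  82  82  82  82  83  85  85  84  81  85  89  85  84  84
230  81  83  79  78  78  78  76  75  75  73  72  71  73  77  77  75  74  70  70  68  73  71
[[43. 43. 43. 40. 36. 36.]
 [42. 43. 43. 43. 37. 37.]
 [43. 42. 41. 43. 43. 34.]
 [43. 44. 43. 43. 43. 34.]
 [42. 45. 42. 43. 42. 43.]
 [44. 43. 42. 44. 35. 34.]
 [43. 43. 44. 35. 34. 35.]
 [35. 34. 35. 34. 34. 35.]]
```

```bash
python3 - <<'E'
from m import *
s=snap('wrist'); i=s['pixels']
A=np.array([408.1,-160.0])
w=ray(s,[(296.8,215),(298.1,217),(299.2,219),(300.4,221)],.0425)[:,:2]*1000
d=w-A; print(w.round(1),np.degrees(np.arctan2(d[:,1],d[:,0])),np.hypot(*d.T), 'line',np.degrees(np.arctan2(*(w[-1]-w[0])[::-1])))
# pointer white line at z .064
P=cloud(s); m=((i.min(-1)>110)&(P[...,2]>.058)).astype(np.uint8); v,u=np.nonzero(m); k=(abs(u-286)<25)&(abs(v-198)<25); 
w=ray(s,np.c_[u[k],v[k]],.064)[:,:2]*1000; l=cv2.fitLine(w.astype(np.float32),cv2.DIST_HUBER,0,.01,.01).ravel(); print(k.sum(),np.degrees(np.arctan2(l[1],l[0])),l[2:])
E
python3 go.py 408 -160 59 -23; python3 go.py 408 -160 59 67
```

```text
[[ 428.7 -148.7]
 [ 430.6 -147.5]
 [ 432.4 -146.5]
 [ 434.2 -145.4]] [28.7067137  29.04597524 29.02099431 29.14550515] [23.53421647 25.6811765  27.75348524 29.87574455] line 30.773284778271016
99 -24.031578 [ 413.0887  -161.72197]
delta [ 13.5   4.4 122.2] turn -66.72 | yawY 90.28 tilt 0.09 q6 -2.12 t 2.25 tcp [ 421.3 -164.3  181.2] F [-0.6  0.6  0.5] gap 84.9
delta [ 13.5   4.4 122.2] turn 23.28 | yawY 90.28 tilt 0.09 q6 -2.12 t 2.25 tcp [ 421.3 -164.3  181.2] F [-0.6  0.6  0.5] gap 84.9
```

```bash
cat > go.py <<'E'
"""python3 go.py [a dx dy dz turn]... [x y z yawY]: book moves made (tool axes), then print the delta to a target"""
import numpy as np, sys, json, os
from cell import sense
f='cmd.json'; c=json.load(open(f)) if os.path.exists(f) else [420.9,-165.3,180,90.19]
a=sys.argv[1:]
def ax(y): y=np.radians(y); return np.array([[-np.sin(y),np.cos(y),0],[np.cos(y),np.sin(y),0],[0,0,-1]])
while a and a[0]=='a':
    d=[float(v) for v in a[1:5]]; a=a[5:]
    p=np.array(c[:3])+np.array(d[:3])@ax(c[3]); c=[*p,c[3]-d[3]]
json.dump(c,open(f,'w'))
st=sense()
print('cmd',np.round(c,1),'tcp',(np.array(st['tcp_pos'])*1000).round(1),'F',st['contact_force'].round(1),'gap',round(st['finger_gap']*1000,1),'gf',round(float(st['gripper_force']),1),'q6',st['q'][5].round(2),'t',round(st['t'],2))
for k in range(0,len(a),4):
    x,y,z,w=[float(v) for v in a[k:k+4]]
    print('  ->',a[k:k+4],(ax(c[3])@(np.array([x,y,z])-c[:3])).round(1),'turn',round(-((w-c[3]+90)%180-90),1))
E
python3 go.py 408 -160 100 66.5 408 -160 64 66.5
```

```text
cmd [ 420.9 -165.3  180.    90.2] tcp [ 421.3 -164.3  181.2] F [-0.6  0.6  0.5] gap 84.9 gf 0.0 q6 -2.12 t 2.25
  -> ['408', '-160', '100', '66.5'] [12.9  5.3 80. ] turn 23.7
  -> ['408', '-160', '64', '66.5'] [ 12.9   5.3 116. ] turn 23.7
```

carry_out([
  [40, 13, 5.3, 30, 7],
  [40, 13, 5.3, 60, 14],
  [40, 13, 5.3, 80, 21],
  [40, 13, 5.3, 85, 24],
  [40, 13, 5.3, 95, 24],
  [40, 13, 5.3, 105, 24],
  [40, 13, 5.3, 116, 24],
  [40, 13, 5.3, 116, 24],
  [0, 13, 5.3, 116, 24],
  [0, 13, 5.3, 116, 24],
  [0, 13, 5.3, 116, 24],
  [0, 13, 5.3, 116, 24],
])

```text
t: 3.25
tcp_pos: [0.4085, -0.1599, 0.0654]
orientation: [0.647, 3.072, -0.0]
contact_force: [-0.2, 4.0, 7.0]
finger_gap: 0.0106
gripper_force: 60.9
```

```bash
python3 go.py a 13 5.3 116 24
```

```text
cmd [ 407.9 -160.    64.    66.2] tcp [ 408.5 -159.9   65.4] F [-0.2  4.   7. ] gap 10.6 gf 60.9 q6 -1.7 t 3.25
```

carry_out([
  [0, 0, 0, 0, -6],
  [0, 0, 0, 0, -12],
  [0, 0, 0, 0, -18],
  [0, 0, 0, 0, -24],
  [0, 0, 0, 0, -30],
  [0, 0, 0, 0, -36],
  [0, 0, 0, 0, -42],
  [0, 0, 0, 0, -47],
  [0, 0, 0, 0, -51],
  [0, 0, 0, 0, -53],
  [0, 0, 0, 0, -53],
  [0, 0, 0, 0, -53],
])

```text
t: 4.25
tcp_pos: [0.4086, -0.1608, 0.0654]
orientation: [-0.791, 3.039, -0.004]
contact_force: [-0.4, -1.4, 6.3]
finger_gap: 0.0106
gripper_force: 60.9
```

carry_out([
  [40, 0, 0, 0, 0],
  [40, 0, 0, 0, 0],
  [40, 0, 0, 0, 0],
  [40, 0, 0, -30, 0],
  [40, 0, 0, -60, 0],
  [40, 0, 0, -90, 6],
  [40, 0, 0, -116, 12],
  [40, 13, 0, -116, 20],
  [40, 13, 0, -116, 27],
  [40, 13, 0, -116, 30],
  [40, 13, 0, -116, 30],
])

```text
t: 5.17
tcp_pos: [0.3963, -0.1664, 0.1805]
orientation: [0.026, 3.141, 0.0]
contact_force: [-0.5, 0.3, -0.0]
finger_gap: 0.0399
gripper_force: 0.0
```

```bash
python3 go.py a 0 0 0 -53 a 13 0 -116 30
cat > knob.py <<'E'
from m import *
s=snap('wrist','w3.png'); i=s['pixels']; P=cloud(s)
A=np.array([408.1,-160.0])
X=P[...,0]*1000-A[0]; Y=P[...,1]*1000-A[1]; r=np.hypot(X,Y); z=P[...,2]*1000
m=(z>58)&(z<68)&(r<25); v,u=np.nonzero(m); c=np.c_[u,v]
w=ray(s,c,.064)[:,:2]*1000; print('bar',cv2.minAreaRect(w.astype(np.float32)))
m=(i.min(-1)>108)&m; v,u=np.nonzero(m); w=ray(s,np.c_[u,v],.064)[:,:2]*1000
l=cv2.fitLine(w.astype(np.float32),cv2.DIST_HUBER,0,.01,.01).ravel(); print('line',len(u),np.degrees(np.arctan2(l[1],l[0])),l[2:])
m=(z>39.5)&(z<47)&(r>22)&(r<33)&(X>0); v,u=np.nonzero(m); w=ray(s,np.c_[u,v],.0425)[:,:2]*1000
print('mark',len(u),w.mean(0),np.degrees(np.arctan2(*(w.mean(0)-A)[::-1])),cv2.minAreaRect(w.astype(np.float32)))
# ring centre via its outer circle z ~34..38
u0,v0=proj(s,[A[0]/1000,A[1]/1000,.05])[0].astype(int)
cv2.imwrite('pics/w3c.png',cv2.resize(cv2.cvtColor(i[v0-50:v0+50,u0-60:u0+60],cv2.COLOR_RGB2BGR),None,fx=6,fy=6,interpolation=cv2.INTER_CUBIC)); print(u0-60,v0-50)
E
python3 knob.py
```

```text
cmd [ 396.5 -166.4  180.    89.2] tcp [ 396.3 -166.4  180.5] F [-0.5  0.3 -0. ] gap 39.9 gf 0.0 q6 -2.13 t 5.17
bar ((406.0986633300781, -161.3912353515625), (34.88190460205078, 12.533608436584473), 29.499971389770508)
line 104 29.931116 [ 412.94116 -158.48965]
mark 34 [ 431.19804366 -146.35829207] 30.56610498086633 ((430.6642150878906, -146.88388061523438), (6.9896135330200195, 5.78013277053833), 42.419429779052734)
226 172
```

View pics/w3c.png

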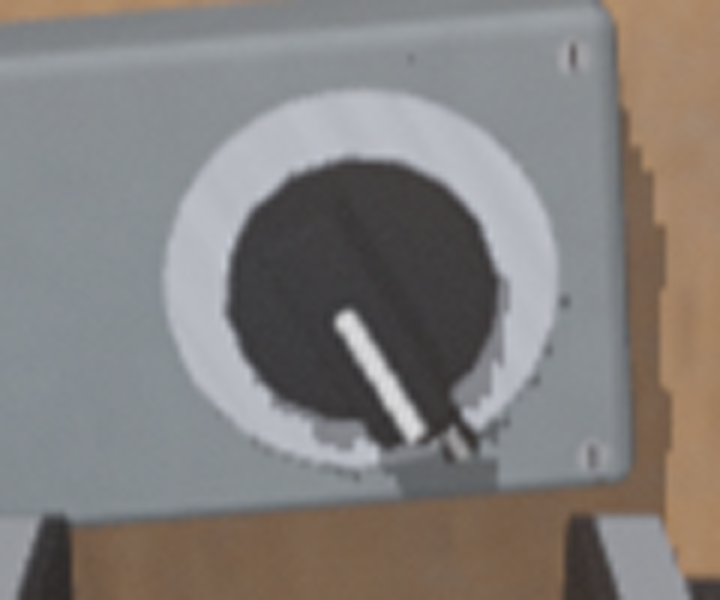

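The pointer's line at crop (380,375) runs nearly in line with the mark at (457,443). I'll check it against the ring's own centre.

Run:
```python
from m import *
s=snap('wrist'); i=s['pixels'].astype(int); P=cloud(s)
u0,v0=286,219
sub=i[v0-40:v0+40,u0-45:u0+45]
m=((sub.min(-1)>140)).astype(np.uint8)
print(m.sum(), (np.median(P[v0-40:v0+40,u0-45:u0+45][m>0],0)*1000).round(1))
c=max(cv2.findContours(m,cv2.RETR_EXTERNAL,cv2.CHAIN_APPROX_NONE)[0],key=cv2.contourArea).reshape(-1,2)+[u0-45,v0-40]
for zz in(.036,.038):
    w=ray(s,c,zz)[:,:2]*1000
    h=cv2.convexHull(w.astype(np.float32)); 
    # circle fit on points at outer edge
    from scipy.optimize import least_squares
    f=lambda p:np.hypot(w[:,0]-p[0],w[:,1]-p[1])-29
    k=least_squares(f,[408,-160],loss='cauchy',f_scale=.4).x; print('ring',zz,k,np.median(abs(f(k))))
sub=i[238:254,292:312].min(-1)
for r in range(16): print(238+r,' '.join('%3d'%v for v in sub[r]))
```

```text
1852 [ 397.1 -163.5   36.5]
ring 0.036 [ 409.04457372 -160.30405781] 0.580884358331037
ring 0.038 [ 408.47962911 -160.31435136] 0.4634202732443846
238 208 149  78  56  58  57  58  57  59 105 129 129 134 167 170 173 186 185 171 144
239 211 193 119  61  56  58  58  57  56  73 114 131 138 180 186 186 187 176 139 134
240 212 208 160  86  57  57  59  59  52  55 105 162 169 183 185 186 179 154 112 131
241 206 211 196 145  76  56  56  56  50  51  78 149 181 184 184 166 155 138 106 131
242 175 208 211 195 111  60  54  49  52  55  55 105 177 183 171 132 119 114 104 132
243 123 204 213 210 143  69  49  54  74  87  59  68 138 152 132 105 122 123 106 131
244  81 175 206 182 118  65  62  79 127 135  96  57  74 108 102 101 131 135 126 134
245  64 120 167 122  73  87 117 100 123 149 131  74  52  89 121 125 136 137 135 136
246 108 117 130 103 108 124 136  90  92 145 148 102  62  87 132 136 135 136 136 135
247 127 129 128 121 125 123 117  75  67 120 150 135  98  97 131 136 135 135 137 137
248 126 121 118 113 110 106 100  89  71  84 132 126 102  99 114 118 135 135 137 137
249 108 105 102 100 100  99  98  98  89  88 107 101  97  98 100 102 132 138 137 136
250  98  98  98  98  99  99  99 101  99  96  98  99  98  98  99 102 134 137 138 137
251 102  97  99  99  99  98 100  98  98  99 100  97  98  98  98 103 132 137 139 137
252 104  96  97  97 100  98 100  99  98  97  99  98  97  98  96  99 126 128 128 126
253 104  98  95  95  96  95  96  96  96  94  94  96  95  94  95  94 106 111 111 108
```

```bash
python3 - <<'E'
from m import *
s=snap('wrist')
for A in([408.6,-160.3],[408.1,-160.0]):
    w=ray(s,[(300.7,244),(301.3,245.5),(302,247)],.0425)[:,:2]*1000; d=w-A; print(w.round(1),np.degrees(np.arctan2(d[:,1],d[:,0])).round(1),np.hypot(*d.T).round(1))
E
python3 go.py 430 60 250 90 442 0 200 90
```

```text
[[ 430.7 -147.1]
 [ 432.2 -146.6]
 [ 433.6 -145.9]] [30.8 30.2 29.9] [25.8 27.3 28.9]
[[ 430.7 -147.1]
 [ 432.2 -146.6]
 [ 433.6 -145.9]] [29.7 29.2 28.9] [26.  27.6 29.1]
cmd [ 396.5 -166.4  180.    89.2] tcp [ 396.4 -166.3  180.2] F [-0.2  0.2  0.8] gap 39.9 gf 0.0 q6 -2.14 t 5.32
  -> ['430', '60', '250', '90'] [-30.3 226.8 -70. ] turn -0.8
  -> ['442', '0', '200', '90'] [-43.1 167.  -20. ] turn -0.8
```

The pointer is set to within about 1°. Next comes a closer look at the blanks and the corner.

carry_out([
  [85, 0, 35, -30, 0],
  [85, -20, 76, -60, -1],
  [85, -50, 118, -70, -1],
  [85, -70, 160, -70, -1],
  [85, -80, 200, -70, -1],
  [85, -80, 240, -60, -1],
  [85, -80, 280, -50, -1],
  [85, -80, 300, -50, -1],
  [85, -80, 300, -50, -1],
  [85, -80, 300, -50, -1],
])

```text
t: 6.15
tcp_pos: [0.4801, 0.1349, 0.2295]
orientation: [0.015, -3.14, -0.0]
contact_force: [0.5, -0.6, -0.1]
finger_gap: 0.0847
gripper_force: 0.0
```

```bash
python3 go.py a -80 300 -50 -1;  cat > cor.py <<'E'
from m import *
s=snap('wrist','w4.png'); i=s['pixels']; P=cloud(s)*1000
for o in brass(s): print(' brass',o)
for o in dark(s,.011,75,(.5,.72,.09,.3)): print(' fence',o)
m=((abs(P[...,2]-4)<3)&(P[...,0]>480)&(P[...,0]<720)&(P[...,1]>80)&(P[...,1]<300)&(i.max(-1)>100)&(np.ptp(i.astype(int),axis=-1)<25)).astype(np.uint8)
c=max(cv2.findContours(m,cv2.RETR_EXTERNAL,cv2.CHAIN_APPROX_NONE)[0],key=cv2.contourArea).reshape(-1,2)
r=cv2.minAreaRect((ray(s,c,.004)[:,:2]*1000).astype(np.float32)); print('plate',r, c.min(0),c.max(0))
cv2.imwrite('pics/w4c.png',cv2.resize(cv2.cvtColor(i,cv2.COLOR_RGB2BGR),None,fx=1.42,fy=1.42,interpolation=cv2.INTER_CUBIC))
E
python3 cor.py
```

```text
cmd [480.8 132.5 230.   90.2] tcp [480.1 134.9 229.5] F [ 0.5 -0.6 -0.1] gap 84.7 gf 0.0 q6 -1.46 t 6.15
 brass (array([377., 160.]), 449.0, 235.2, 56.0, 32.7, -4.3)
 brass (array([144., 150.]), 442.0, -1.2, 67.4, 33.2, 22.3)
plate ((591.1324462890625, 185.60919189453125), (119.97889709472656, 130.7252197265625), 78.07791900634766) [261 216] [382 328]
```

View pics/w4c.png

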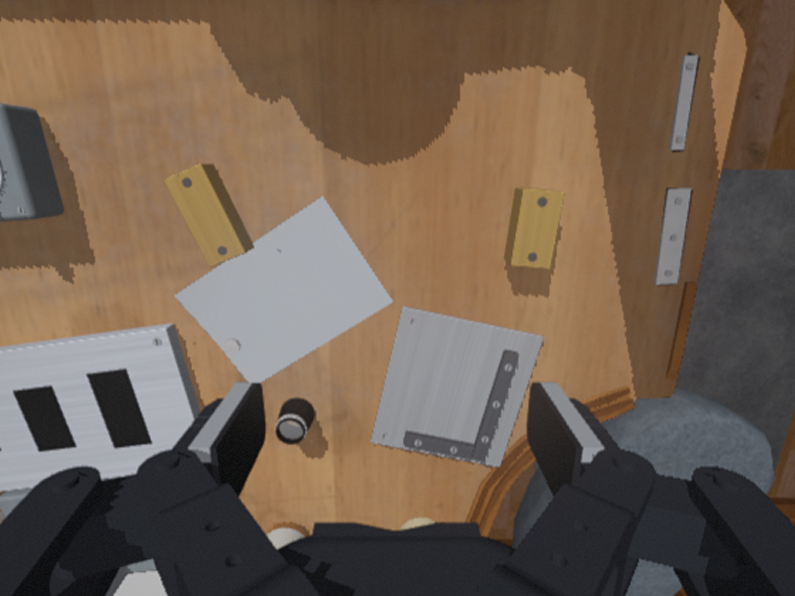

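The wrist view shows the plate at (460,385) with its fences clear, the blanks at (210,213) and (537,228), and the loupe at (295,420). I'll grasp the long blank.

```bash
python3 go.py 441.5 -2.5 110 112  441.5 -2.5 28 112
```

```text
cmd [480.8 132.5 230.   90.2] tcp [480.4 133.2 229.8] F [-0.8 -1.  -0.2] gap 84.6 gf 0.0 q6 -1.46 t 6.2
  -> ['441.5', '-2.5', '110', '112'] [  39.7 -134.8  120. ] turn -21.8
  -> ['441.5', '-2.5', '28', '112'] [  39.7 -134.8  202. ] turn -21.8
```

carry_out([
  [60, 12, -35, 15, -6],
  [60, 24, -70, 30, -12],
  [60, 36, -105, 45, -18],
  [60, 39.7, -134.8, 70, -21.8],
  [60, 39.7, -134.8, 100, -21.8],
  [60, 39.7, -134.8, 130, -21.8],
  [60, 39.7, -134.8, 160, -21.8],
  [60, 39.7, -134.8, 185, -21.8],
  [60, 39.7, -134.8, 200, -21.8],
  [60, 39.7, -134.8, 202, -21.8],
  [60, 39.7, -134.8, 202, -21.8],
])

```text
t: 7.12
tcp_pos: [0.441, -0.0037, 0.028]
orientation: [0.597, -3.083, -0.001]
contact_force: [0.2, -0.4, 0.0]
finger_gap: 0.0597
gripper_force: 0.0
```

carry_out([
  [0, 0, 0, 0, 0],
  [0, 0, 0, 0, 0],
  [0, 0, 0, 0, 0],
  [0, 0, 0, 0, 0],
  [0, 0, 0, 0, 0],
  [0, 0, 0, -15, 0],
  [0, 0, 0, -40, 0],
  [0, 0, 0, -70, 0],
  [0, 0, 0, -100, 0],
  [0, 0, 0, -100, 0],
])

```text
t: 7.95
tcp_pos: [0.4443, -0.0029, 0.1337]
orientation: [-0.598, 3.074, -0.006]
contact_force: [2.3, 0.2, -2.6]
finger_gap: 0.0285
gripper_force: 60.8
```

```bash
python3 go.py a 39.7 -134.8 202 -21.8 a 0 0 -100 0 595 193.5 128 78 595 193.5 37 78
python3 - <<'E'
from m import *
s=snap('wrist'); P=cloud(s)*1000
for o in brass(s): print(' brass',o)
for zz in(.115,.124,.13):
  for o in brass(s,zz): print(zz,o)
cv2.imwrite('pics/w5.png',cv2.cvtColor(s['pixels'],cv2.COLOR_RGB2BGR))
E
```

```text
cmd [441.5  -2.5 128.  112. ] tcp [444.3  -2.9 133.7] F [ 2.3  0.2 -2.6] gap 28.5 gf 60.8 q6 -2.13 t 7.95
  -> ['595', '193.5', '128', '78'] [-215.7  124.2    0. ] turn 34.0
  -> ['595', '193.5', '37', '78'] [-215.7  124.2   91. ] turn 34.0
 brass (array([531., 316.]), 448.1, 231.2, 57.0, 42.0, -5.5)
0.115 (array([278., 210.]), 413.6, -15.5, 30.5, 5.9, -67.8)
0.124 (array([278., 278.]), 444.8, -2.8, 74.6, 30.5, 22.4)
0.13 (array([278., 279.]), 442.3, -3.7, 69.5, 29.1, 22.4)
```

View pics/w5.png

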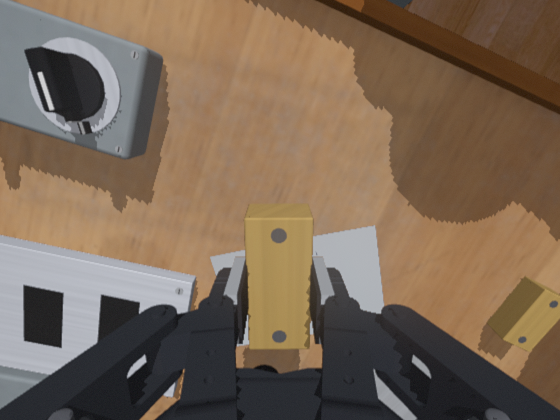

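The long blank is held centrally, its dots at (278,235) and (278,337). I'll carry it to the corner.

```bash
python3 go.py 594.2 195.2 60 78 594.2 195.2 33 78
```

```text
cmd [441.5  -2.5 128.  112. ] tcp [443.3  -2.8 131.4] F [-0.8  0.4 -3.1] gap 27.9 gf 60.8 q6 -2.13 t 8.0
  -> ['594.2', '195.2', '60', '78'] [-215.6  126.1   68. ] turn 34.0
  -> ['594.2', '195.2', '33', '78'] [-215.6  126.1   95. ] turn 34.0
```

carry_out([
  [0, -30, 18, 0, 6],
  [0, -65, 38, 0, 12],
  [0, -100, 58, 0, 18],
  [0, -135, 79, 0, 24],
  [0, -170, 99, 0, 30],
  [0, -200, 117, 10, 34],
  [0, -215.6, 126.1, 35, 34],
  [0, -215.6, 126.1, 60, 34],
  [0, -215.6, 126.1, 80, 34],
  [0, -215.6, 126.1, 90, 34],
  [0, -215.6, 126.1, 93, 34],
  [0, -215.6, 126.1, 93, 34],
])

```text
t: 9.0
tcp_pos: [0.5928, 0.195, 0.0341]
orientation: [-0.328, -3.121, 0.001]
contact_force: [0.4, -0.4, -3.0]
finger_gap: 0.0287
gripper_force: 62.1
```

```bash
python3 go.py a -215.6 126.1 93 34
cat > see.py <<'E'
# blank vs corner in the plate frame, from a camera
from m import *
import sys
cam=sys.argv[1]; zt=float(sys.argv[2])
s=snap(cam); i=s['pixels'].astype(int)
C=np.array([591.1,185.6]); th=np.radians(-11.93); Rc=np.array([[np.cos(th),-np.sin(th)],[np.sin(th),np.cos(th)]])
for o in brass(s,zt):
    if o[1]>500: print(o,'rel fence corner',((np.array([o[1],o[2]])-C)@Rc-[45,30]).round(1))
if len(sys.argv)>3:
    u,v=proj(s,[.61,.19,.02])[0].astype(int); k=int(sys.argv[4])
    cv2.imwrite('pics/'+sys.argv[3],cv2.resize(cv2.cvtColor(s['pixels'][max(0,v-k):v+k,max(0,u-k):u+k],cv2.COLOR_RGB2BGR),(600,600),interpolation=cv2.INTER_CUBIC))
E
python3 see.py wrist .029
```

```text
cmd [594.2 195.2  35.   78. ] tcp [592.8 195.   34.1] F [ 0.4 -0.4 -3. ] gap 28.7 gf 62.1 q6 -1.17 t 9.0
(array([278., 279.]), 591.4, 195.2, 70.8, 29.6, -12.0) rel fence corner [-46.7 -20.5]
```

carry_out([
  [0, 0, 0, 2, 0],
  [0, 0, 0, 3, 0],
  [0, 0, 0, 3.5, 0],
  [0, 0, 0, 3.5, 0],
])

```text
t: 9.38
tcp_pos: [0.5945, 0.195, 0.0333]
orientation: [0.329, 3.123, 0.001]
contact_force: [-3.2, -0.8, 5.6]
finger_gap: 0.0285
gripper_force: 63.1
```

carry_out([
  [0, 0, 1.5, 0, 0],
  [0, 0, 3, 0, 0],
  [0, 0, 4, 0, 0],
  [0, 0, 4.5, 0, 0],
  [0, 0, 4.5, 0, 0],
])

```text
t: 9.8
tcp_pos: [0.5958, 0.1983, 0.0333]
orientation: [0.329, 3.122, -0.002]
contact_force: [-2.6, -5.3, 5.7]
finger_gap: 0.0284
gripper_force: 63.1
```

carry_out([
  [0, 0, 0.5, 0, 0],
  [0, 0, 1, 0, 0],
  [0, 0, 1, 0, 0],
])

```text
t: 10.05
tcp_pos: [0.596, 0.1992, 0.0333]
orientation: [0.329, 3.122, -0.002]
contact_force: [-1.9, -4.7, 6.1]
finger_gap: 0.0281
gripper_force: 63.1
```

carry_out([
  [0, 0, 0.5, 0, 0],
  [0, 0, 1, 0, 0],
  [0, 0, 1, 0, 0],
])

```text
t: 10.3
tcp_pos: [0.5963, 0.2, 0.0333]
orientation: [0.329, 3.122, -0.002]
contact_force: [-2.1, -6.5, 5.1]
finger_gap: 0.0284
gripper_force: 63.1
```

carry_out([
  [0, 0, 0.5, 0, 0],
  [0, 0, 1, 0, 0],
  [0, 0, 1, 0, 0],
])

```text
t: 10.55
tcp_pos: [0.5963, 0.2001, 0.0333]
orientation: [0.329, 3.123, -0.004]
contact_force: [-2.5, -9.3, 7.7]
finger_gap: 0.0288
gripper_force: 63.3
```

carry_out([
  [0, 0, 0.5, 0, 0],
  [0, 0, 1, 0, 0],
  [0, 0, 1, 0, 0],
])

```text
t: 10.8
tcp_pos: [0.5963, 0.2002, 0.0333]
orientation: [0.329, 3.124, -0.007]
contact_force: [-2.5, -14.0, 8.0]
finger_gap: 0.028
gripper_force: 63.4
```

carry_out([
  [0, -1.5, 0, 0, 0],
  [0, -3, 0, 0, 0],
  [0, -4.5, 0, 0, 0],
  [0, -6, 0, 0, 0],
  [0, -7.5, 0, 0, 0],
  [0, -8.5, 0, 0, 0],
  [0, -8.5, 0, 0, 0],
])

```text
t: 11.38
tcp_pos: [0.5969, 0.2001, 0.0332]
orientation: [-0.326, -3.108, 0.009]
contact_force: [-30.8, -7.5, 27.6]
finger_gap: 0.0282
gripper_force: 65.7
```

carry_out([
  [0, -0.7, 0, 0, 0],
  [0, -1.5, 0, 0, 0],
  [0, -1.5, 0, 0, 0],
])

```text
t: 11.63
tcp_pos: [0.598, 0.1999, 0.0332]
orientation: [-0.326, -3.108, 0.009]
contact_force: [-32.1, -7.4, 29.0]
finger_gap: 0.0282
gripper_force: 65.8
```

carry_out([
  [0, -0.7, 0, 0, 0],
  [0, -1.5, 0, 0, 0],
  [0, -1.5, 0, 0, 0],
])

```text
t: 11.88
tcp_pos: [0.5994, 0.1996, 0.0332]
orientation: [-0.326, -3.108, 0.009]
contact_force: [-31.9, -7.3, 27.8]
finger_gap: 0.0287
gripper_force: 65.7
```

```bash
python3 see.py wrist .028; python3 see.py top .028; python3 see.py side .028 s6.png 55;python3 go.py a 0 0 3.5 0 a 0 8.5 0 0 a -11.5 0 0 0
```

```text
(array([278., 279.]), 597.6, 199.6, 70.8, 29.7, -11.8) rel fence corner [-41.5 -15. ]
(array([236., 300.]), 582.9, 206.7, 44.2, 31.7, -16.2) rel fence corner [-57.4 -11.1]
(array([ 42., 134.]), 1479.9, -311.3, 186.6, 141.3, 83.2) rel fence corner [ 927.3 -332.4]
cmd [607.2 201.1  31.5  78. ] tcp [599.4 199.6  33.2] F [-30.5  -7.6  28.6] gap 28.6 gf 65.7 q6 -1.16 t 12.03
```

View pics/s6.png

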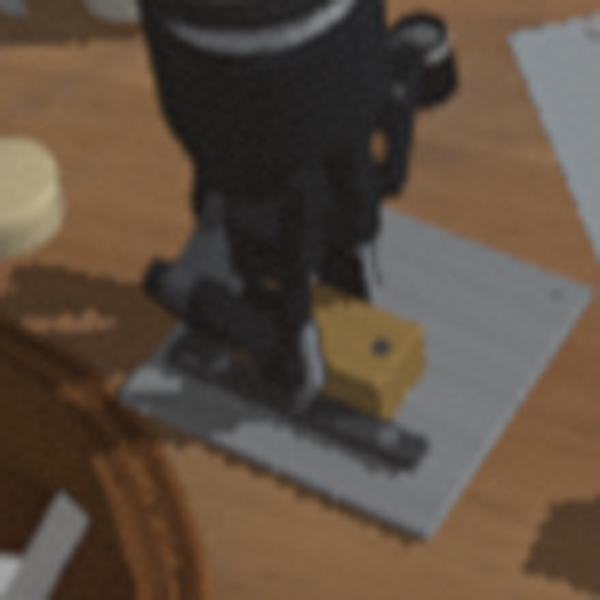

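carry_out([
  [0, 3, -1.2, -1, 0],
  [0, 6, -1.2, -1.5, 0],
  [0, 6, -1.2, -1.8, 0],
])

```text
t: 12.28
tcp_pos: [0.5995, 0.1994, 0.0336]
orientation: [-0.328, -3.122, 0.005]
contact_force: [-4.2, -6.5, -1.6]
finger_gap: 0.0283
gripper_force: 62.3
```

carry_out([
  [0, -1, 0, 0, 0],
  [0, -2, 0, 0, 0],
  [0, -2, 0, 0, 0],
])

```text
t: 12.53
tcp_pos: [0.6004, 0.1992, 0.0333]
orientation: [-0.328, -3.118, 0.005]
contact_force: [-9.4, -4.9, 3.2]
finger_gap: 0.0282
gripper_force: 62.9
```

carry_out([
  [0, -1, 0, -0.2, 0],
  [0, -2, 0, -0.4, 0],
  [0, -3, 0, -0.5, 0],
  [0, -3, 0, -0.5, 0],
])

```text
t: 12.87
tcp_pos: [0.6036, 0.1985, 0.0335]
orientation: [-0.328, -3.119, 0.005]
contact_force: [-6.9, -4.6, -0.2]
finger_gap: 0.0285
gripper_force: 62.4
```

carry_out([
  [0, -0.7, 0, 0, 0],
  [0, -1.5, 0, 0, 0],
  [0, -1.5, 0, 0, 0],
])

```text
t: 13.12
tcp_pos: [0.605, 0.1982, 0.0335]
orientation: [-0.328, -3.118, 0.005]
contact_force: [-7.2, -5.2, 0.2]
finger_gap: 0.0283
gripper_force: 62.4
```

carry_out([
  [0, -0.7, 0, 0, 0],
  [0, -1.5, 0, 0, 0],
  [0, -1.5, 0, 0, 0],
])

```text
t: 13.37
tcp_pos: [0.6051, 0.1982, 0.0335]
orientation: [-0.328, -3.116, 0.005]
contact_force: [-12.0, -3.8, 3.9]
finger_gap: 0.0283
gripper_force: 62.9
```

carry_out([
  [0, -0.5, 0.5, 0.3, 0],
  [0, -1, 1, 0.6, 0],
  [0, -1.5, 1.5, 0.6, 0],
  [0, -1.5, 1.5, 0.6, 0],
])

```text
t: 13.7
tcp_pos: [0.6052, 0.1983, 0.0334]
orientation: [-0.327, -3.112, 0.009]
contact_force: [-19.9, -8.6, 12.2]
finger_gap: 0.0283
gripper_force: 63.9
```

```bash
python3 see.py wrist .028;python3 go.py a 6 -1.2 -1.8 0 a -2 0 0 0 a -3 0 -0.5 0 a -3 0 0 0 a -1.5 1.5 0.6 0
```

```text
(array([278., 279.]), 603.8, 198.3, 70.7, 29.7, -11.9) rel fence corner [-35.2 -14.9]
cmd [610.7 200.7  33.2  78. ] tcp [605.2 198.3  33.4] F [-19.9  -9.   13.1] gap 28.6 gf 63.9 q6 -1.16 t 13.75
```

The blank is home: it sits at (-35,-15) mm from the fence corner in the corner's frame. I'll lift it and take it to the bed for a look.

```bash
python3 go.py 605.2 198.5 33.2 78 605.2 198.5 110 78 595 -20 120 98.7
```

```text
cmd [610.7 200.7  33.2  78. ] tcp [605.2 198.3  33.4] F [-19.9  -9.   13.1] gap 28.6 gf 63.9 q6 -1.16 t 13.75
  -> ['605.2', '198.5', '33.2', '78'] [ 4.9 -3.3 -0. ] turn -0.0
  -> ['605.2', '198.5', '110', '78'] [  4.9  -3.3 -76.8] turn -0.0
  -> ['595', '-20', '120', '98.7'] [ -30.5 -219.1  -86.8] turn -20.7
```

carry_out([
  [0, 3, -2, 0, 0],
  [0, 4.9, -3.3, 0, 0],
  [0, 4.9, -3.3, -5, 0],
  [0, 4.9, -3.3, -25, 0],
  [0, 4.9, -3.3, -55, 0],
  [0, -2, -40, -85, -6],
  [0, -10, -80, -87, -12],
  [0, -17, -120, -87, -18],
  [0, -24, -160, -87, -20.7],
  [0, -30, -200, -87, -20.7],
  [0, -30.5, -219.1, -87, -20.7],
  [0, -30.5, -219.1, -87, -20.7],
])

```text
t: 14.75
tcp_pos: [0.5951, -0.0251, 0.1211]
orientation: [-0.23, 3.132, -0.003]
contact_force: [0.5, 0.0, -3.0]
finger_gap: 0.0282
gripper_force: 62.0
```

```bash
python3 go.py a -30.5 -219.1 -87 -20.7
python3 - <<'E'
from m import *
s=snap('wrist','w7.png'); st=sense()
for o in dark(s,.014,75,(.5,.72,-.28,-.04)): print('dark',o)
for o in brass(s,.116)+brass(s): print('brass',o)
P=cloud(s)*1000; i=s['pixels']
m=((abs(P[...,2]-14)<4)&(P[...,0]>480)&(P[...,0]<720)&(P[...,1]>-330)&(P[...,1]<0)).astype(np.uint8)
c=max(cv2.findContours(m,cv2.RETR_EXTERNAL,cv2.CHAIN_APPROX_NONE)[0],key=cv2.contourArea)
print('bed',cv2.minAreaRect((ray(s,c.reshape(-1,2),.014)[:,:2]*1000).astype(np.float32)))
E
```

```text
cmd [595.  -20.  120.2  98.7] tcp [595.1 -25.1 121.1] F [ 0.5  0.  -3. ] gap 28.2 gf 62.0 q6 -1.89 t 14.75
dark (array([191., 302.]), 678.2, -86.8, 16.1, 6.0, 10.2)
dark (array([ 16., 220.]), 625.8, -226.4, 46.6, 30.7, 8.5)
dark (array([ 97., 216.]), 615.5, -162.5, 58.7, 33.3, 8.8)
dark (array([183., 215.]), 605.8, -97.0, 70.6, 33.0, 8.9)
brass (array([278., 278.]), 593.7, -25.2, 70.9, 29.7, 8.5)
bed ((611.90771484375, -142.59817504882812), (151.82118225097656, 207.29856872558594), 2.6071102619171143)
```

View pics/w7.png

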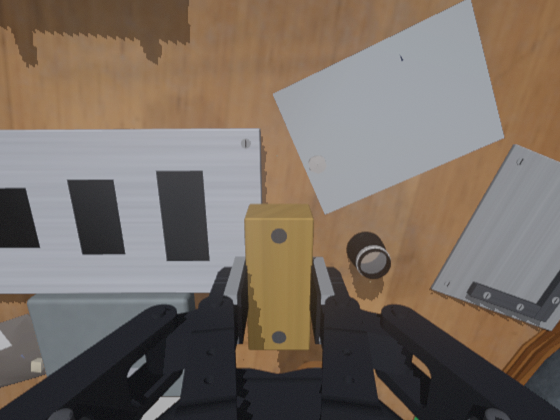

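The long patch shows at (183,215) and gives (605.8,-97.0) mm at 8.8°. The held blank is clear of it.

```bash
python3 - <<'E'
from m import *
s=snap('wrist')
for o in dark(s,.014,75,(.5,.72,-.28,-.04)): print('dark',o)
for o in brass(s,.116): print('brass',o)
E
python3 go.py 605.9 -97 70 98.7 605.9 -97 44 98.7
```

```text
dark (array([188., 302.]), 679.2, -85.8, 17.6, 5.8, 3.5)
dark (array([ 14., 219.]), 625.5, -225.0, 46.5, 27.8, 8.5)
dark (array([ 93., 215.]), 615.3, -162.6, 58.5, 33.4, 8.8)
dark (array([180., 215.]), 605.6, -97.0, 70.5, 33.1, 8.8)
brass (array([279., 280.]), 593.9, -22.8, 70.9, 29.5, 8.5)
cmd [595.  -20.  120.2  98.7] tcp [595.3 -21.  121. ] F [-0.9  0.4 -4. ] gap 28.6 gf 62.0 q6 -1.88 t 14.85
  -> ['605.9', '-97', '70', '98.7'] [  0.8 -77.8  50.2] turn -0.0
  -> ['605.9', '-97', '44', '98.7'] [  0.8 -77.8  76.2] turn -0.0
```

carry_out([
  [0, 0.8, -30, 0, 0],
  [0, 0.8, -60, 10, 0],
  [0, 0.8, -77.8, 30, 0],
  [0, 0.8, -77.8, 50, 0],
  [0, 0.8, -77.8, 65, 0],
  [0, 0.8, -77.8, 72, 0],
  [0, 0.8, -77.8, 74, 0],
  [0, 0.8, -77.8, 74, 0],
  [0, 0.8, -77.8, 74, 0],
])

```text
t: 15.6
tcp_pos: [0.6067, -0.0964, 0.0475]
orientation: [-0.24, 3.131, -0.001]
contact_force: [-1.0, 0.7, -2.6]
finger_gap: 0.0283
gripper_force: 62.0
```

```bash
python3 go.py a 0.8 -77.8 74 0 605.9 -97 43 98.7
python3 - <<'E'
from m import *
s=snap('wrist')
for o in dark(s,.014,75,(.5,.72,-.28,-.04)): print('dark',o)
for o in brass(s,.0405): print('brass',o)
E
```

```text
cmd [605.9 -97.   46.2  98.7] tcp [606.7 -96.4  47.5] F [-1.   0.7 -2.6] gap 28.3 gf 62.0 q6 -2.01 t 15.6
  -> ['605.9', '-97', '43', '98.7'] [0.  0.  3.2] turn -0.0
dark (array([258., 363.]), 677.6, -99.4, 24.3, 11.2, -81.3)
dark (array([ 34., 257.]), 625.7, -228.0, 47.3, 34.1, 8.8)
dark (array([155., 255.]), 615.5, -162.4, 59.1, 33.8, 8.9)
dark (array([278., 199.]), 573.8, -101.6, 33.2, 6.9, -81.2)
brass (array([278., 279.]), 606.7, -96.3, 71.6, 29.8, 8.8)
```

carry_out([
  [0, 0, 0, 1.5, 0],
  [0, 0, 0, 2.5, 0],
  [0, 0, 0, 3.5, 0],
  [0, 0, 0, 3.5, 0],
  [0, 0, 0, 3.5, 0],
])

```text
t: 16.07
tcp_pos: [0.6061, -0.097, 0.0433]
orientation: [-0.238, 3.132, -0.0]
contact_force: [0.5, 0.3, -1.2]
finger_gap: 0.0285
gripper_force: 62.2
```

```bash
python3 go.py a 0 0 3.5 0
```

```text
cmd [605.9 -97.   42.7  98.7] tcp [606.1 -97.   43.3] F [ 0.5  0.3 -1.2] gap 28.5 gf 62.2 q6 -2.01 t 16.07
```

Touching. I'll lower a little more, open the fingers and rise clear to check.

carry_out([
  [0, 0, 0, 0.8, 0],
  [0, 0, 0, 0.8, 0],
  [45, 0, 0, 0.8, 0],
  [45, 0, 0, 0.8, 0],
  [45, 0, 0, 0.5, 0],
  [45, 0, 0, 0, 0],
  [45, 0, 0, -25, 0],
  [45, 0, 0, -60, 0],
  [60, 0, 0, -100, 0],
  [60, 20, 0, -140, 0],
  [60, 40, 0, -140, 0],
  [60, 40, 0, -140, 0],
])

```text
t: 17.07
tcp_pos: [0.5649, -0.1037, 0.186]
orientation: [-0.237, 3.13, -0.003]
contact_force: [1.3, 0.2, -0.1]
finger_gap: 0.06
gripper_force: 0.0
```

```bash
python3 go.py a 40 0 -140 0
cat > chk.py <<'E'
# seated blanks against their patches: patch (dark) outline incl. blank, and blank top
from m import *
import sys
s=snap('wrist'); i=s['pixels'].astype(int); P=cloud(s)*1000
for o in dark(s,.014,75,(.5,.72,-.28,-.04)): print('dark',o)
for c in ((605.8,-97.0),(615.6,-162.4)):
    m=(np.hypot(P[...,0]-c[0],P[...,1]-c[1])<45)&(abs(P[...,2]-38)<4.0)&(i[...,0]-i[...,2]>40)
    if m.sum()<50: continue
    v,u=np.nonzero(m); w=(ray(s,np.c_[u,v],.038)[:,:2]*1000).astype(np.float32)
    r=cv2.minAreaRect(w); th=np.radians(8.8); d=np.array(r[0])-c
    print('top',np.round(r[0],1),np.round(r[1],1),round(r[2],1),'off along/across',round(d[0]*np.cos(th)+d[1]*np.sin(th),1),round(-d[0]*np.sin(th)+d[1]*np.cos(th),1))
u,v=proj(s,[.611,-.13,.014])[0].astype(int)
if len(sys.argv)>1: cv2.imwrite('pics/'+sys.argv[1],cv2.resize(cv2.cvtColor(s['pixels'][max(0,v-80):v+80,max(0,u-100):u+100],cv2.COLOR_RGB2BGR),None,fx=4,fy=3.7,interpolation=cv2.INTER_CUBIC)); print(max(0,u-100),max(0,v-80))
E
python3 chk.py w8.png; python3 go.py 448 234 110 86
```

```text
cmd [ 566.4 -103.1  182.7   98.7] tcp [ 564.9 -103.7  186. ] F [ 1.3  0.2 -0.1] gap 60.0 gf 0.0 q6 -2.04 t 17.07
dark (array([147., 236.]), 626.0, -227.4, 46.0, 32.8, 8.9)
dark (array([213., 235.]), 615.7, -162.1, 57.6, 32.5, 8.7)
dark (array([281., 204.]), 573.2, -101.4, 30.9, 4.0, -81.3)
top [605.6 -97.1] [67.9 29.4] 8.9 off along/across -0.3 -0.0
145 156
cmd [ 566.4 -103.1  182.7   98.7] tcp [ 565.6 -103.4  184.4] F [-0.1  0.2 -0.3] gap 60.0 gf 0.0 q6 -2.04 t 17.12
  -> ['448', '234', '110', '86'] [ 66.1 351.1  72.7] turn 12.7
```

View pics/w8.png

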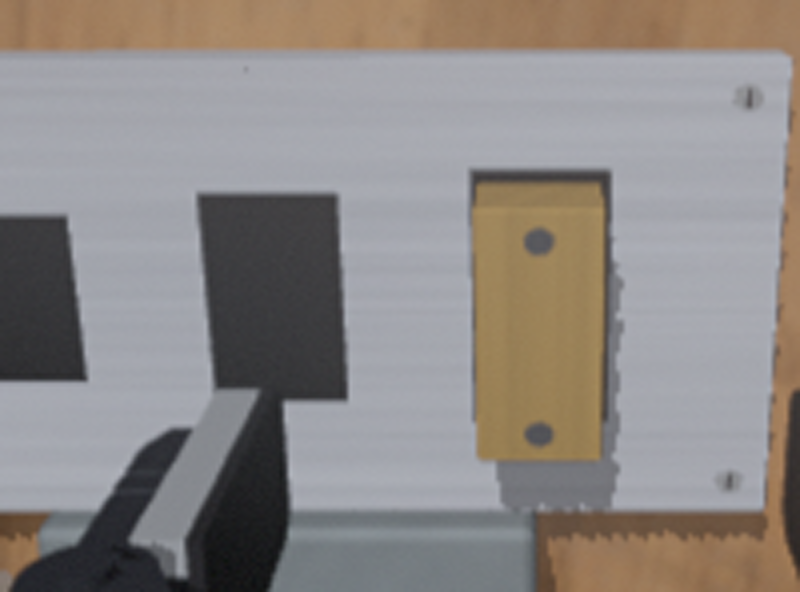

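The long blank sits square within its patch border (patch edge at rows 172–180, blank between columns 472 and 603), off by less than 0.5 mm. Next is the middle blank. I'll look at it again on the way.

carry_out([
  [60, 8, 40, 0, 0],
  [60, 16, 80, 0, 0],
  [60, 26, 120, 0, 2],
  [60, 36, 160, 0, 4],
  [60, 46, 200, 0, 6],
  [60, 56, 240, 10, 8],
  [60, 66, 280, 20, 10],
  [60, 66, 320, 30, 12.7],
  [60, 66, 340, 30, 12.7],
  [60, 66, 340, 30, 12.7],
  [60, 66, 340, 30, 12.7],
  [60, 66, 340, 30, 12.7],
])

```text
t: 18.12
tcp_pos: [0.45, 0.2226, 0.1524]
orientation: [-0.109, -3.139, 0.001]
contact_force: [-0.0, 0.2, 0.3]
finger_gap: 0.0599
gripper_force: 0.0
```

```bash
python3 go.py a 66 340 30 12.7
python3 - <<'E'
from m import *
for n in('wrist','top'):
    s=snap(n); i=s['pixels'].astype(int); P=cloud(s)*1000
    m=((abs(P[...,2]-24)<4)&(P[...,0]>350)&(P[...,0]<560)&(P[...,1]>80)&(P[...,1]<330)&(i[...,0]-i[...,2]>50)).astype(np.uint8)
    for c in cv2.findContours(m,cv2.RETR_EXTERNAL,cv2.CHAIN_APPROX_NONE)[0]:
        if cv2.contourArea(c)>100: print(n,cv2.minAreaRect((ray(s,c.reshape(-1,2),.024)[:,:2]*1000).astype(np.float32)))
E
python3 go.py 448.5 234 29 86
```

```text
cmd [449.8 223.1 152.7  86. ] tcp [450.  222.6 152.4] F [-0.   0.2  0.3] gap 59.9 gf 0.0 q6 -1.19 t 18.12
wrist ((448.63519287109375, 236.99359130859375), (29.686992645263672, 55.72983169555664), 86.0175552368164)
cmd [449.8 223.1 152.7  86. ] tcp [450.2 222.  152.8] F [-0.8 -0.3  0.1] gap 59.5 gf 0.0 q6 -1.19 t 18.22
  -> ['448.5', '234', '29', '86'] [  2.   10.8 123.7] turn -0.0
```

carry_out([
  [60, 2, 13.8, 30, 0],
  [60, 2, 13.8, 65, 0],
  [60, 2, 13.8, 95, 0],
  [60, 2, 13.8, 115, 0],
  [60, 2, 13.8, 124, 0],
  [60, 2, 13.8, 124.7, 0],
  [0, 2, 13.8, 124.7, 0],
  [0, 2, 13.8, 124.7, 0],
  [0, 2, 13.8, 124.7, 0],
  [0, 2, 13.8, 124.7, 0],
  [0, 2, 13.8, 124.7, 0],
  [0, 2, 13.8, 124.7, 0],
])

```text
t: 19.22
tcp_pos: [0.4499, 0.237, 0.0301]
orientation: [0.11, 3.136, 0.002]
contact_force: [0.6, -1.7, 6.8]
finger_gap: 0.0283
gripper_force: 60.3
```

```bash
python3 go.py a 2 13.8 124.7 0 448.5 237 90 86 594.2 195.2 60 78; python3 -c "
import numpy as np
t=np.radians(-11.93);R=np.array([[np.cos(t),-np.sin(t)],[np.sin(t),np.cos(t)]])
h=np.array([591.1,185.6])+R@np.array([45-28,15]);print(h,h+R@np.array([-10,-5]))"
```

```text
cmd [448.7 237.   28.   86. ] tcp [449.9 237.   30.1] F [ 0.6 -1.7  6.8] gap 28.3 gf 60.3 q6 -1.17 t 19.22
  -> ['448.5', '237', '90', '86'] [  0.2   0.  -62. ] turn -0.0
  -> ['594.2', '195.2', '60', '78'] [-148.   -31.5  -32. ] turn 8.0
[610.83356255 196.76183269] [600.01597121 193.9369933 ]
```

```bash
python3 go.py 600 193.9 90 78 600 193.9 36 78
```

```text
cmd [448.7 237.   28.   86. ] tcp [449.9 237.   30.1] F [ 0.6 -1.7  6.8] gap 28.3 gf 60.3 q6 -1.17 t 19.22
  -> ['600', '193.9', '90', '78'] [-153.9  -32.4  -62. ] turn 8.0
  -> ['600', '193.9', '36', '78'] [-153.9  -32.4   -8. ] turn 8.0
```

carry_out([
  [0, 0, 0, -15, 0],
  [0, 0, 0, -45, 0],
  [0, -20, -4, -62, 2],
  [0, -60, -12, -62, 5],
  [0, -100, -21, -62, 8],
  [0, -140, -30, -62, 8],
  [0, -153.9, -32.4, -55, 8],
  [0, -153.9, -32.4, -35, 8],
  [0, -153.9, -32.4, -18, 8],
  [0, -153.9, -32.4, -8, 8],
  [0, -153.9, -32.4, -8, 8],
  [0, -153.9, -32.4, -8, 8],
])

```text
t: 20.22
tcp_pos: [0.5997, 0.1939, 0.0364]
orientation: [-0.328, -3.124, 0.0]
contact_force: [0.7, -1.0, -2.4]
finger_gap: 0.028
gripper_force: 61.6
```

```bash
python3 go.py a -153.9 -32.4 -8 8;python3 see.py wrist .031
```

```text
cmd [600.  193.9  36.   78. ] tcp [599.7 193.9  36.4] F [ 0.7 -1.  -2.4] gap 28.0 gf 61.6 q6 -1.17 t 20.22
(array([279., 279.]), 597.4, 194.4, 59.1, 29.6, -12.0) rel fence corner [-40.7 -20.1]
```

carry_out([
  [0, 0, 0, 1.5, 0],
  [0, 0, 0, 2.6, 0],
  [0, 0, 0, 2.8, 0],
  [0, 0, 0, 2.8, 0],
])

```text
t: 20.6
tcp_pos: [0.5999, 0.1939, 0.0338]
orientation: [0.328, 3.124, 0.0]
contact_force: [-0.0, 0.6, -3.1]
finger_gap: 0.0285
gripper_force: 61.6
```

carry_out([
  [0, 0, 1.5, 0, 0],
  [0, 0, 3, 0, 0],
  [0, 0, 4, 0, 0],
  [0, 0, 5, 0, 0],
  [0, 0, 6, 0, 0],
  [0, 0, 6.5, 0, 0],
  [0, 0, 6.5, 0, 0],
])

```text
t: 21.18
tcp_pos: [0.6011, 0.1991, 0.0336]
orientation: [-0.328, -3.124, 0.003]
contact_force: [-2.0, -5.0, -1.1]
finger_gap: 0.0284
gripper_force: 61.9
```

carry_out([
  [0, -1.2, 0, 0, 0],
  [0, -2.4, 0, 0, 0],
  [0, -3.6, 0, 0, 0],
  [0, -4.8, 0, 0, 0],
  [0, -6, 0, 0, 0],
  [0, -7.2, 0, 0, 0],
  [0, -8, 0, 0, 0],
  [0, -8, 0, 0, 0],
])

```text
t: 21.85
tcp_pos: [0.6065, 0.198, 0.0336]
orientation: [-0.328, -3.118, 0.003]
contact_force: [-9.6, -3.7, 5.9]
finger_gap: 0.0285
gripper_force: 62.7
```

carry_out([
  [0, -0.7, 0, 0, 0],
  [0, -1.5, 0, 0, 0],
  [0, -2, 0, 0, 0],
  [0, -2, 0, 0, 0],
])

```text
t: 22.18
tcp_pos: [0.6084, 0.1976, 0.0336]
orientation: [-0.328, -3.118, 0.003]
contact_force: [-10.8, -3.2, 6.1]
finger_gap: 0.0283
gripper_force: 62.7
```

carry_out([
  [0, -0.7, 0, 0, 0],
  [0, -1.5, 0, 0, 0],
  [0, -2, 0, 0, 0],
  [0, -2, 0, 0, 0],
])

```text
t: 22.52
tcp_pos: [0.6103, 0.1971, 0.0336]
orientation: [-0.328, -3.118, 0.004]
contact_force: [-9.3, -3.5, 6.3]
finger_gap: 0.0281
gripper_force: 62.7
```

carry_out([
  [0, -0.7, 0, 0, 0],
  [0, -1.5, 0, 0, 0],
  [0, -2, 0, 0, 0],
  [0, -2, 0, 0, 0],
])

```text
t: 22.85
tcp_pos: [0.6116, 0.1968, 0.0336]
orientation: [-0.327, -3.117, 0.004]
contact_force: [-12.6, -2.5, 7.7]
finger_gap: 0.0286
gripper_force: 62.9
```

carry_out([
  [0, -0.7, 0.5, 0, 0],
  [0, -1.5, 1, 0, 0],
  [0, -1.5, 1.5, 0, 0],
  [0, -1.5, 1.5, 0, 0],
])

```text
t: 23.18
tcp_pos: [0.6117, 0.1969, 0.0336]
orientation: [-0.327, -3.113, 0.008]
contact_force: [-18.9, -8.5, 12.5]
finger_gap: 0.0282
gripper_force: 63.5
```

```bash
python3 see.py wrist .028;python3 go.py a 0 0 2.8 0 a 0 6.5 0 0 a -8 0 0 0 a -4 0 0 0 a -3.5 1.5 0 0
```

```text
(array([279., 279.]), 609.5, 197.1, 58.9, 29.6, -12.0) rel fence corner [-29.4 -14.9]
cmd [616.8 198.5  33.2  78. ] tcp [611.7 196.9  33.6] F [-17.9  -7.5  12.2] gap 28.0 gf 63.5 q6 -1.17 t 23.23
```

```bash
python3 go.py 611.7 196.9 33.2 78 616.3 -162.3 110 98.75 616.3 -162.3 46 98.75
```

```text
cmd [616.8 198.5  33.2  78. ] tcp [611.7 196.9  33.6] F [-17.9  -7.5  12.2] gap 28.0 gf 63.5 q6 -1.17 t 23.23
  -> ['611.7', '196.9', '33.2', '78'] [ 4.7 -2.6 -0. ] turn -0.0
  -> ['616.3', '-162.3', '110', '98.75'] [ -74.6 -353.   -76.8] turn -20.8
  -> ['616.3', '-162.3', '46', '98.75'] [ -74.6 -353.   -12.8] turn -20.8
```

carry_out([
  [0, 3, -2, 0, 0],
  [0, 4.7, -2.6, 0, 0],
  [0, 4.7, -2.6, -5, 0],
  [0, 4.7, -2.6, -25, 0],
  [0, 4.7, -2.6, -60, 0],
  [0, -2, -35, -82, -4],
  [0, -11, -75, -82, -8],
  [0, -20, -114, -82, -12],
  [0, -29, -153, -82, -16],
  [0, -38, -192, -82, -20.8],
  [0, -47, -231, -82, -20.8],
  [0, -56, -270, -82, -20.8],
])

```text
t: 24.23
tcp_pos: [0.6157, -0.0792, 0.1161]
orientation: [-0.241, 3.131, -0.0]
contact_force: [0.1, -0.3, -2.6]
finger_gap: 0.0284
gripper_force: 61.6
```

carry_out([
  [0, 0, -20, 0, 0],
  [0, 0, -40, 0, 0],
  [0, 0, -55, 0, 0],
  [0, 0, -55, 0, 0],
  [0, 0, -55, 0, 0],
])

```text
t: 24.65
tcp_pos: [0.6239, -0.132, 0.1154]
orientation: [-0.239, 3.132, 0.001]
contact_force: [0.2, 0.7, -3.2]
finger_gap: 0.0284
gripper_force: 61.6
```

```bash
python3 go.py a -56 -270 -82 -20.8 a 0 -55 0 0 616.3 -162.3 70 98.75 616.3 -162.3 46 98.75
```

```text
cmd [ 623.8 -131.6  115.2   98.8] tcp [ 623.9 -132.   115.4] F [ 0.2  0.7 -3.2] gap 28.4 gf 61.6 q6 -2.05 t 24.65
  -> ['616.3', '-162.3', '70', '98.75'] [ 12.1 -29.2  45.2] turn 0.0
  -> ['616.3', '-162.3', '46', '98.75'] [ 12.1 -29.2  69.2] turn 0.0
```

carry_out([
  [0, 6, -15, 0, 0],
  [0, 12.1, -29.2, 0, 0],
  [0, 12.1, -29.2, 20, 0],
  [0, 12.1, -29.2, 45, 0],
  [0, 12.1, -29.2, 60, 0],
  [0, 12.1, -29.2, 66, 0],
  [0, 12.1, -29.2, 69.2, 0],
  [0, 12.1, -29.2, 71, 0],
  [0, 12.1, -29.2, 72, 0],
  [0, 12.1, -29.2, 72.5, 0],
  [0, 12.1, -29.2, 72.5, 0],
])

```text
t: 25.57
tcp_pos: [0.6168, -0.1625, 0.0439]
orientation: [-0.241, 3.131, -0.001]
contact_force: [0.5, 0.4, -2.7]
finger_gap: 0.0285
gripper_force: 61.5
```

```bash
python3 go.py a 12.1 -29.2 72.5 0
python3 - <<'E'
from m import *
s=snap('wrist')
for o in dark(s,.014,75,(.5,.72,-.28,-.04)): print('dark',o)
for o in brass(s,.038): print('brass',o)
E
```

```text
cmd [ 616.3 -162.3   42.7   98.8] tcp [ 616.8 -162.5   43.9] F [ 0.5  0.4 -2.7] gap 28.5 gf 61.5 q6 -2.1 t 25.57
dark (array([259., 366.]), 685.9, -164.1, 26.1, 7.3, -81.1)
dark (array([154., 259.]), 625.8, -227.6, 47.1, 33.7, 8.8)
dark (array([284., 211.]), 590.3, -165.7, 32.7, 8.5, -82.8)
dark (array([414., 246.]), 605.1, -96.3, 70.7, 33.5, 8.9)
brass (array([384., 391.]), 669.4, -99.3, 7.5, 5.8, 50.6)
brass (array([384., 287.]), 611.0, -114.8, 31.8, 23.9, -79.3)
brass (array([279., 279.]), 614.8, -162.8, 59.4, 29.3, 8.9)
```

Run:
```python
from m import *
s=snap('wrist','w9.png'); snap('top','t9.png')
```

```text
(no output)
```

View pics/w9.png

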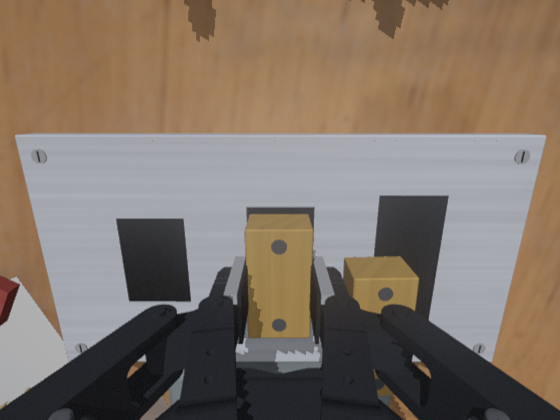

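The long blank has been knocked aside: its near face is at (385,265), off its patch at (410,250). To keep the order, I'll set the middle blank down on the bench, redo the long one through the corner, then redo the middle.

```bash
python3 go.py 460 220 110 78 460 220 29 78
```

```text
cmd [ 616.3 -162.3   42.7   98.8] tcp [ 616.5 -162.5   43.6] F [-0.5  0.4 -2.6] gap 28.8 gf 61.5 q6 -2.1 t 25.72
  -> ['460', '220', '110', '78'] [ 96.1 401.7 -67.3] turn 20.8
  -> ['460', '220', '29', '78'] [ 96.1 401.7  13.7] turn 20.8
```

carry_out([
  [0, 0, 0, -10, 0],
  [0, 0, 0, -40, 0],
  [0, 0, 0, -75, 0],
  [0, 0, 0, -80, 0],
  [0, 0, 0, -80, 0],
])

```text
t: 26.13
tcp_pos: [0.6181, -0.1631, 0.1271]
orientation: [-0.24, 3.126, -0.005]
contact_force: [0.7, 0.2, -2.4]
finger_gap: 0.0283
gripper_force: 61.7
```

```bash
python3 go.py a 0 0 -80 0 460 220 110 78 460 220 29 78;  python3 - <<'E'
from m import *
for n in('wrist','top','side'):
    s=snap(n); i=s['pixels'].astype(int); P=cloud(s)*1000
    m=((abs(P[...,2]-38)<5)&(P[...,0]>540)&(P[...,0]<720)&(P[...,1]>-200)&(P[...,1]<-50)&(i[...,0]-i[...,2]>50)).astype(np.uint8)
    for c in cv2.findContours(m,cv2.RETR_EXTERNAL,cv2.CHAIN_APPROX_NONE)[0]:
        if cv2.contourArea(c)>60: print(n,cv2.minAreaRect((ray(s,c.reshape(-1,2),.038)[:,:2]*1000).astype(np.float32)),c.reshape(-1,2).mean(0),np.median(P[...,2][m>0]))
E
```

```text
cmd [ 616.3 -162.3  122.7   98.8] tcp [ 618.1 -163.1  127.1] F [ 0.7  0.2 -2.4] gap 28.3 gf 61.7 q6 -2.1 t 26.13
  -> ['460', '220', '110', '78'] [ 96.1 401.7  12.7] turn 20.8
  -> ['460', '220', '29', '78'] [ 96.1 401.7  93.7] turn 20.8
wrist ((636.5389404296875, -108.78457641601562), (69.3631591796875, 29.778034210205078), 11.494660377502441) [350.47345133 252.29646018] 38.618579291195935
top ((642.1719970703125, -109.9527587890625), (57.73352813720703, 28.510217666625977), 9.986900329589844) [303.41538462 177.23076923] 36.96908763232811
side ((637.4931030273438, -105.26931762695312), (66.6936264038086, 28.146080017089844), 10.027359008789062) [257.68852459 197.81967213] 36.316353431567144
```

carry_out([
  [0, 10, 41, 0, 3],
  [0, 20, 82, 0, 6],
  [0, 30, 123, 0, 9],
  [0, 40, 164, 0, 12],
  [0, 50, 204, 0, 15],
  [0, 60, 245, 0, 18],
  [0, 70, 286, 0, 20.8],
  [0, 80, 327, 0, 20.8],
  [0, 88, 367, 10, 20.8],
  [0, 96.1, 401.7, 30, 20.8],
  [0, 96.1, 401.7, 50, 20.8],
  [0, 96.1, 401.7, 70, 20.8],
])

```text
t: 27.28
tcp_pos: [0.4576, 0.222, 0.051]
orientation: [-0.322, -3.123, 0.001]
contact_force: [0.6, 0.6, -3.3]
finger_gap: 0.0285
gripper_force: 61.7
```

carry_out([
  [0, 0, 0, 15, 0],
  [0, 0, 0, 21, 0],
  [0, 0, 0, 23.5, 0],
  [0, 0, 0, 24, 0],
  [0, 0, 0, 24, 0],
  [60, 0, 0, 24, 0],
  [60, 0, 0, 24, 0],
  [60, 0, 0, 24, 0],
  [60, 0, 0, 0, 0],
  [60, 0, 0, -35, 0],
  [60, 0, 0, -70, 0],
  [60, 0, 0, -80, 0],
])

```text
t: 28.28
tcp_pos: [0.4624, 0.2205, 0.1376]
orientation: [0.328, 3.117, 0.005]
contact_force: [1.1, 0.3, -0.6]
finger_gap: 0.0597
gripper_force: 0.0
```

```bash
python3 go.py a 96.1 401.7 70 20.8 a 0 0 -80 0 620 -102 126 101.5
```

```text
cmd [460.  220.  132.7  78. ] tcp [462.4 220.5 137.6] F [ 1.1  0.3 -0.6] gap 59.7 gf 0.0 q6 -1.07 t 28.28
  -> ['620', '-102', '126', '101.5'] [-223.5 -281.6    6.7] turn -23.5
```

Now the long blank. I'll hover near it and re-measure.

carry_out([
  [60, -25, -32, 0, -3],
  [60, -50, -64, 0, -6],
  [60, -75, -95, 0, -9],
  [60, -100, -126, 0, -12],
  [60, -125, -158, 0, -15],
  [60, -150, -189, 0, -18],
  [60, -175, -220, 0, -21],
  [60, -200, -252, 0, -23.5],
  [60, -215, -271, 0, -23.5],
  [60, -223.5, -281.6, 0, -23.5],
  [60, -223.5, -281.6, 0, -23.5],
  [60, -223.5, -281.6, 0, -23.5],
])

```text
t: 29.28
tcp_pos: [0.6196, -0.1027, 0.1321]
orientation: [0.312, -3.125, -0.001]
contact_force: [0.2, 0.3, -0.6]
finger_gap: 0.06
gripper_force: 0.0
```

```bash
python3 go.py a -223.5 -281.6 0 -23.5;  cat > lng.py <<'E'
from m import *
import sys
x0,x1,y0,y1,zt=[float(v) for v in sys.argv[1:6]]
s=snap('wrist'); i=s['pixels'].astype(int); P=cloud(s)*1000
m=((abs(P[...,2]-zt)<4)&(P[...,0]>x0)&(P[...,0]<x1)&(P[...,1]>y0)&(P[...,1]<y1)&(i[...,0]-i[...,2]>50)).astype(np.uint8)
for c in cv2.findContours(m,cv2.RETR_EXTERNAL,cv2.CHAIN_APPROX_NONE)[0]:
    if cv2.contourArea(c)>60: print(cv2.minAreaRect((ray(s,c.reshape(-1,2),zt/1000)[:,:2]*1000).astype(np.float32)),c.reshape(-1,2).mean(0))
E
python3 lng.py 540 720 -200 -50 38; python3 go.py 636.5 -108.8 42.5 101.5
```

```text
cmd [ 620.  -102.   132.7  101.5] tcp [ 619.6 -102.7  132.1] F [ 0.2  0.3 -0.6] gap 60.0 gf 0.0 q6 -2.06 t 29.28
((637.0453491210938, -108.80996704101562), (68.96995544433594, 28.929479598999023), 9.70977783203125) [265.34146341 241.74390244]
cmd [ 620.  -102.   132.7  101.5] tcp [ 619.4 -101.7  132.2] F [-0.3 -0.2 -0.2] gap 59.9 gf 0.0 q6 -2.06 t 29.33
  -> ['636.5', '-108.8', '42.5', '101.5'] [-14.8 -10.   90.2] turn -0.0
```

carry_out([
  [60, -14.8, -10, 25, 1.5],
  [60, -14.8, -10, 55, 1.5],
  [60, -14.8, -10, 78, 1.5],
  [60, -14.8, -10, 88, 1.5],
  [60, -14.8, -10, 90.5, 1.5],
  [60, -14.8, -10, 90.5, 1.5],
  [0, -14.8, -10, 90.5, 1.5],
  [0, -14.8, -10, 90.5, 1.5],
  [0, -14.8, -10, 90.5, 1.5],
  [0, -14.8, -10, 90.5, 1.5],
  [0, -14.8, -10, 90.5, 1.5],
  [0, -14.8, -10, 90.5, 1.5],
])

```text
t: 30.33
tcp_pos: [0.6374, -0.1092, 0.0446]
orientation: [-0.273, 3.127, -0.002]
contact_force: [-0.8, 0.6, 6.2]
finger_gap: 0.0284
gripper_force: 61.2
```

```bash
python3 go.py a -14.8 -10 90.5 1.5 636.5 -108.8 120 100 594.2 195.2 120 78 594.2 195.2 36 78
```

```text
cmd [ 636.5 -108.8   42.2  100. ] tcp [ 637.4 -109.2   44.6] F [-0.8  0.6  6.2] gap 28.4 gf 61.2 q6 -2.03 t 30.33
  -> ['636.5', '-108.8', '120', '100'] [ -0.    0.  -77.8] turn -0.0
  -> ['594.2', '195.2', '120', '78'] [-11.1 306.7 -77.8] turn 22.0
  -> ['594.2', '195.2', '36', '78'] [-11.1 306.7   6.2] turn 22.0
```

carry_out([
  [0, 0, 0, -12, 0],
  [0, 0, 0, -45, 0],
  [0, 0, 10, -75, 0],
  [0, -1, 45, -78, 3],
  [0, -3, 85, -78, 6],
  [0, -4, 125, -78, 9],
  [0, -6, 165, -78, 12],
  [0, -7, 205, -78, 15],
  [0, -9, 245, -78, 18],
  [0, -11, 285, -78, 21],
  [0, -11.1, 306.7, -60, 22],
  [0, -11.1, 306.7, -40, 22],
])

```text
t: 31.33
tcp_pos: [0.5938, 0.2007, 0.0845]
orientation: [0.322, 3.121, 0.005]
contact_force: [-0.8, -0.5, -2.9]
finger_gap: 0.0281
gripper_force: 60.1
```

carry_out([
  [0, 0, 0, 25, 0],
  [0, 0, 0, 42, 0],
  [0, 0, 0, 46.2, 0],
  [0, 0, 0, 48, 0],
  [0, 0, 0, 49, 0],
  [0, 0, 0, 49, 0],
  [0, 0, 0, 49, 0],
])

```text
t: 31.92
tcp_pos: [0.5947, 0.1951, 0.0347]
orientation: [0.329, 3.123, 0.001]
contact_force: [-2.0, 0.9, 1.3]
finger_gap: 0.0283
gripper_force: 60.7
```

```bash
python3 go.py a -11.1 306.7 -40 22 a 0 0 49 0;python3 see.py wrist .028
```

```text
cmd [594.2 195.2  33.2  78. ] tcp [594.7 195.1  34.7] F [-2.   0.9  1.3] gap 28.3 gf 60.7 q6 -1.17 t 31.92
(array([279., 278.]), 593.6, 195.3, 70.6, 29.5, -12.0) rel fence corner [-44.6 -20. ]
```

carry_out([
  [0, 0, 1.2, -0.6, 0],
  [0, 0, 2.4, -0.6, 0],
  [0, 0, 3.6, -0.6, 0],
  [0, 0, 4.8, -0.6, 0],
  [0, 0, 6, -0.6, 0],
  [0, 0, 6.8, -0.6, 0],
  [0, 0, 6.8, -0.6, 0],
])

```text
t: 32.55
tcp_pos: [0.5959, 0.2002, 0.0347]
orientation: [0.328, 3.124, -0.004]
contact_force: [-1.4, -9.6, 5.8]
finger_gap: 0.0282
gripper_force: 61.2
```

carry_out([
  [0, -1.2, 0, 0, 0],
  [0, -2.4, 0, 0, 0],
  [0, -3.6, 0, 0, 0],
  [0, -4.8, 0, 0, 0],
  [0, -6, 0, 0, 0],
  [0, -7.2, 0, 0, 0],
  [0, -8.4, 0, 0, 0],
  [0, -9.6, 0, 0, 0],
  [0, -10, 0, 0, 0],
  [0, -10, 0, 0, 0],
])

```text
t: 33.38
tcp_pos: [0.5993, 0.1995, 0.0346]
orientation: [-0.326, -3.111, 0.005]
contact_force: [-25.1, -4.8, 21.0]
finger_gap: 0.0286
gripper_force: 63.2
```

carry_out([
  [0, -0.7, 0, 0, 0],
  [0, -1.5, 0, 0, 0],
  [0, -2, 0, 0, 0],
  [0, -2, 0, 0, 0],
])

```text
t: 33.72
tcp_pos: [0.6011, 0.1991, 0.0346]
orientation: [-0.326, -3.111, 0.005]
contact_force: [-24.5, -4.3, 21.7]
finger_gap: 0.0286
gripper_force: 63.1
```

carry_out([
  [0, 2.5, -0.5, -1, 0],
  [0, 4, -0.5, -1.3, 0],
  [0, 3, -0.5, -1.3, 0],
  [0, 1.5, -0.5, -1.3, 0],
  [0, 0, -0.5, -1.3, 0],
  [0, -1, -0.5, -1.3, 0],
  [0, -1, -0.5, -1.3, 0],
])

```text
t: 34.3
tcp_pos: [0.6049, 0.1983, 0.0347]
orientation: [-0.327, -3.117, 0.004]
contact_force: [-11.7, -3.6, 7.3]
finger_gap: 0.0283
gripper_force: 61.4
```

carry_out([
  [0, -0.7, 0, 0, 0],
  [0, -1.5, 0, 0, 0],
  [0, -2, 0, 0, 0],
  [0, -2, 0, 0, 0],
])

```text
t: 34.63
tcp_pos: [0.605, 0.1982, 0.0347]
orientation: [-0.326, -3.113, 0.004]
contact_force: [-18.0, -3.2, 11.5]
finger_gap: 0.0281
gripper_force: 61.9
```

Contact is at 605.0. I'll press y to confirm, then check.

carry_out([
  [0, 0, 0.7, 0, 0],
  [0, 0, 1.4, 0, 0],
  [0, 0, 1.4, 0, 0],
])

```text
t: 34.88
tcp_pos: [0.605, 0.1984, 0.0348]
orientation: [-0.326, -3.112, 0.008]
contact_force: [-18.8, -7.2, 12.3]
finger_gap: 0.0283
gripper_force: 62.1
```

```bash
python3 see.py wrist .028;python3 go.py a 0 6.8 -0.6 0 a -12 0 0 0 a -1 -0.5 -1.3 0 a -2 0 0 0 a 0 1.4 0 0 605 198.3 35.1 78 605.7 -97 130 98.75 605.7 -97 47 98.75
```

```text
(array([279., 278.]), 603.5, 198.4, 70.6, 29.7, -11.9) rel fence corner [-35.5 -14.9]
cmd [610.5 199.6  35.1  78. ] tcp [605.  198.4  34.8] F [-18.7  -7.7  13. ] gap 28.2 gf 62.1 q6 -1.16 t 34.93
  -> ['605', '198.3', '35.1', '78'] [ 5.1 -2.4 -0. ] turn -0.0
  -> ['605.7', '-97', '130', '98.75'] [ -57.  -291.1  -94.9] turn -20.8
  -> ['605.7', '-97', '47', '98.75'] [ -57.  -291.1  -11.9] turn -20.8
```

carry_out([
  [0, 3, -1.5, 0, 0],
  [0, 5.1, -2.4, 0, 0],
  [0, 5.1, -2.4, -5, 0],
  [0, 5.1, -2.4, -25, 0],
  [0, 5.1, -2.4, -60, 0],
  [0, -3, -40, -85, -4],
  [0, -12, -80, -85, -8],
  [0, -21, -120, -85, -12],
  [0, -30, -160, -85, -16],
  [0, -39, -200, -85, -20.8],
  [0, -48, -240, -85, -20.8],
  [0, -57.3, -280, -85, -20.8],
])

```text
t: 35.93
tcp_pos: [0.6085, -0.0879, 0.1207]
orientation: [-0.241, 3.131, 0.001]
contact_force: [0.7, 0.2, -2.6]
finger_gap: 0.0283
gripper_force: 60.4
```

carry_out([
  [0, -4, -11, 0, 0],
  [0, -4, -11, 15, 0],
  [0, -4, -11, 40, 0],
  [0, -4, -11, 60, 0],
  [0, -4, -11, 68, 0],
  [0, -4, -11, 70, 0],
  [0, -4, -11, 70, 0],
])

```text
t: 36.52
tcp_pos: [0.6142, -0.0962, 0.0503]
orientation: [-0.241, 3.132, 0.001]
contact_force: [1.0, -0.4, -2.6]
finger_gap: 0.0282
gripper_force: 60.4
```

```bash
python3 go.py a -57.3 -280 -85 -20.8 a -4 -11 70 0  606.1 -97 44 98.75; python3 lng.py 520 720 -200 -50 40
```

```text
cmd [613.9 -96.5  50.1  98.8] tcp [614.2 -96.2  50.3] F [ 1.  -0.4 -2.6] gap 28.2 gf 60.4 q6 -2.0 t 36.52
  -> ['606.1', '-97', '44', '98.75'] [7.8 0.7 6.1] turn 0.0
((582.0111083984375, -101.01261138916016), (4.647976398468018, 29.25172996520996), 8.831289291381836) [277.43617021 215.66489362]
```

carry_out([
  [0, 4, 0.7, 0, 0],
  [0, 7.8, 0.7, 1, 0],
  [0, 7.8, 0.7, 3, 0],
  [0, 7.8, 0.7, 5, 0],
  [0, 7.8, 0.7, 6, 0],
  [0, 7.8, 0.7, 6.6, 0],
  [0, 7.8, 0.7, 7, 0],
  [0, 7.8, 0.7, 7, 0],
])

```text
t: 37.23
tcp_pos: [0.606, -0.0971, 0.0446]
orientation: [-0.241, 3.132, -0.0]
contact_force: [-4.0, 0.3, 6.2]
finger_gap: 0.0285
gripper_force: 61.7
```

carry_out([
  [45, 0, 0, 0, 0],
  [45, 0, 0, 0, 0],
  [45, 0, 0, 0, 0],
  [45, 0, 0, -25, 0],
  [45, 0, 0, -60, 0],
  [60, 0, 0, -100, 0],
  [60, 20, 0, -140, 0],
  [60, 40, 0, -140, 0],
  [60, 40, 0, -140, 0],
  [60, 40, 0, -140, 0],
])

```text
t: 38.07
tcp_pos: [0.5663, -0.1033, 0.1841]
orientation: [-0.24, 3.131, -0.0]
contact_force: [-0.0, 0.7, 0.5]
finger_gap: 0.0599
gripper_force: 0.0
```

```bash
python3 go.py a 7.8 0.7 7 0 a 40 0 -140 0 460 210 132 78; python3 chk.py
```

```text
cmd [ 566.5 -103.1  183.1   98.8] tcp [ 566.3 -103.3  184.1] F [-0.   0.7  0.5] gap 59.9 gf 0.0 q6 -2.04 t 38.07
  -> ['460', '210', '132', '78'] [ 57.4 325.7  51.1] turn 20.8
dark (array([145., 236.]), 625.3, -227.6, 45.5, 32.9, 8.8)
dark (array([212., 235.]), 615.5, -162.1, 58.2, 32.6, 8.8)
top [605.3 -97.1] [68.4 29.3] 8.4 off along/across -0.5 -0.0
```

The long blank is back in place (0.5 mm off). Now the middle one again.

carry_out([
  [60, 7, 40, 0, 3],
  [60, 14, 80, 0, 6],
  [60, 21, 120, 0, 9],
  [60, 28, 160, 0, 12],
  [60, 35, 200, 10, 15],
  [60, 43, 240, 20, 18],
  [60, 50, 280, 35, 20.8],
  [60, 57, 315, 51, 20.8],
  [60, 57.4, 325.7, 51, 20.8],
  [60, 57.4, 325.7, 51, 20.8],
  [60, 57.4, 325.7, 51, 20.8],
])

```text
t: 39.03
tcp_pos: [0.4603, 0.2105, 0.1316]
orientation: [-0.325, -3.124, 0.001]
contact_force: [-0.1, 0.4, 0.1]
finger_gap: 0.06
gripper_force: 0.0
```

```bash
python3 go.py a 57.4 325.7 51 20.8 460 220 29 78; python3 lng.py 380 560 100 320 24
```

```text
cmd [460.  210.  132.1  78. ] tcp [460.3 210.5 131.6] F [-0.1  0.4  0.1] gap 60.0 gf 0.0 q6 -1.09 t 39.03
  -> ['460', '220', '29', '78'] [  2.1   9.8 103.1] turn -0.0
((456.31231689453125, 219.6943359375), (29.920482635498047, 56.29092788696289), 77.94731903076172) [289.55813953 209.45116279]
```

carry_out([
  [60, 5.6, 8.7, 30, 0],
  [60, 5.6, 8.7, 65, 0],
  [60, 5.6, 8.7, 92, 0],
  [60, 5.6, 8.7, 102, 0],
  [60, 5.6, 8.7, 103, 0],
  [60, 5.6, 8.7, 103, 0],
  [0, 5.6, 8.7, 103, 0],
  [0, 5.6, 8.7, 103, 0],
  [0, 5.6, 8.7, 103, 0],
  [0, 5.6, 8.7, 103, 0],
  [0, 5.6, 8.7, 103, 0],
  [0, 5.6, 8.7, 103, 0],
])

```text
t: 40.08
tcp_pos: [0.4575, 0.2197, 0.0313]
orientation: [0.328, 3.121, 0.002]
contact_force: [-0.6, -2.4, 5.8]
finger_gap: 0.0285
gripper_force: 59.8
```

```bash
python3 go.py a 5.6 8.7 103 0 600 193.9 90 78 600 193.9 34.5 78
```

```text
cmd [456.4 219.7  29.1  78. ] tcp [457.5 219.7  31.3] F [-0.6 -2.4  5.8] gap 28.5 gf 59.8 q6 -1.06 t 40.08
  -> ['600', '193.9', '90', '78'] [-145.8    4.7  -60.9] turn -0.0
  -> ['600', '193.9', '34.5', '78'] [-145.8    4.7   -5.4] turn -0.0
```

carry_out([
  [0, 0, 0, -15, 0],
  [0, 0, 0, -45, 0],
  [0, -20, 0, -61, 0],
  [0, -60, 2, -61, 0],
  [0, -100, 3, -61, 0],
  [0, -138, 4.7, -61, 0],
  [0, -145.8, 4.7, -50, 0],
  [0, -145.8, 4.7, -30, 0],
  [0, -145.8, 4.7, -15, 0],
  [0, -145.8, 4.7, -7, 0],
  [0, -145.8, 4.7, -5, 0],
  [0, -145.8, 4.7, -5, 0],
])

```text
t: 41.08
tcp_pos: [0.5995, 0.1939, 0.0354]
orientation: [-0.328, -3.124, 0.0]
contact_force: [0.1, 0.2, -2.5]
finger_gap: 0.0279
gripper_force: 60.3
```

carry_out([
  [0, 0, 0, 0, 0],
  [0, 0, 1.2, 0, 0],
  [0, 0, 2.4, 0, 0],
  [0, 0, 3.6, 0, 0],
  [0, 0, 4.8, 0, 0],
  [0, 0, 6, 0, 0],
  [0, 0, 6.5, 0, 0],
  [0, 0, 6.5, 0, 0],
])

```text
t: 41.75
tcp_pos: [0.6017, 0.199, 0.0353]
orientation: [0.328, 3.123, -0.003]
contact_force: [-2.0, -9.0, 6.2]
finger_gap: 0.0281
gripper_force: 61.4
```

carry_out([
  [0, -1.2, 0, 0, 0],
  [0, -2.4, 0, 0, 0],
  [0, -3.6, 0, 0, 0],
  [0, -4.8, 0, 0, 0],
  [0, -6, 0, 0, 0],
  [0, -7.2, 0, 0, 0],
  [0, -8.4, 0, 0, 0],
  [0, -9.6, 0, 0, 0],
  [0, -10, 0, 0, 0],
  [0, -10, 0, 0, 0],
])

```text
t: 42.58
tcp_pos: [0.606, 0.1981, 0.0353]
orientation: [-0.326, -3.114, 0.004]
contact_force: [-21.3, -4.1, 20.0]
finger_gap: 0.0285
gripper_force: 63.0
```

carry_out([
  [0, 2.5, -0.5, -1, 0],
  [0, 3.5, -0.5, -1.3, 0],
  [0, 2.5, -0.5, -1.3, 0],
  [0, 1, -0.5, -1.3, 0],
  [0, 0, -0.5, -1.3, 0],
  [0, -1.2, -0.5, -1.3, 0],
  [0, -2.4, -0.5, -1.3, 0],
  [0, -3, -0.5, -1.3, 0],
  [0, -3, -0.5, -1.3, 0],
])

```text
t: 43.33
tcp_pos: [0.6114, 0.1968, 0.0354]
orientation: [-0.328, -3.119, 0.003]
contact_force: [-9.8, -3.3, 6.0]
finger_gap: 0.0279
gripper_force: 61.4
```

carry_out([
  [0, -0.7, 0, 0, 0],
  [0, -1.5, 0, 0, 0],
  [0, -1.5, 0, 0, 0],
])

```text
t: 43.58
tcp_pos: [0.6117, 0.1968, 0.0354]
orientation: [-0.327, -3.116, 0.003]
contact_force: [-13.5, -4.1, 9.1]
finger_gap: 0.0281
gripper_force: 61.7
```

carry_out([
  [0, -0.7, 0.7, 0, 0],
  [0, -1.5, 1.4, 0, 0],
  [0, -1.5, 1.4, 0, 0],
])

```text
t: 43.83
tcp_pos: [0.6118, 0.1969, 0.0354]
orientation: [-0.326, -3.112, 0.007]
contact_force: [-19.6, -7.4, 14.4]
finger_gap: 0.0283
gripper_force: 62.2
```

```bash
python3 see.py wrist .028;python3 go.py a -145.8 4.7 -5 0 a 0 6.5 0 0 a -10 0 0 0 a -3 -0.5 -1.3 0 a -1.5 0 0 0 a -1.5 1.4 0 0
```

```text
(array([279., 277.]), 609.3, 197.2, 58.9, 29.7, -11.9) rel fence corner [-29.6 -14.9]
cmd [617.2 197.9  35.4  78. ] tcp [611.8 196.9  35.4] F [-19.5  -6.8  13.7] gap 27.9 gf 62.2 q6 -1.17 t 43.88
```

carry_out([
  [0, 3, -1, 0, 0],
  [0, 5, -2, 0, 0],
  [0, 5, -2, -5, 0],
  [0, 5, -2, -25, 0],
  [0, 5, -2, -60, 0],
  [0, -2, -35, -85, -4],
  [0, -11, -75, -85, -8],
  [0, -20, -114, -85, -12],
  [0, -29, -153, -85, -16],
  [0, -38, -192, -85, -20.8],
  [0, -47, -231, -85, -20.8],
  [0, -56, -270, -85, -20.8],
])

```text
t: 44.88
tcp_pos: [0.6161, -0.0795, 0.1211]
orientation: [-0.241, 3.131, 0.001]
contact_force: [1.8, 0.1, -4.1]
finger_gap: 0.0283
gripper_force: 60.4
```

```bash
python3 go.py a -56 -270 -85 -20.8 616.6 -162.2 120 98.75 616.6 -162.2 46.5 98.75; python3 lng.py 540 720 -125 -50 38
```

```text
cmd [615.7 -77.9 120.4  98.8] tcp [616.1 -79.5 121.1] F [ 1.8  0.1 -4.1] gap 28.3 gf 60.4 q6 -1.98 t 44.88
  -> ['616.6', '-162.2', '120', '98.75'] [ 12.  -83.5   0.4] turn 0.0
  -> ['616.6', '-162.2', '46.5', '98.75'] [ 12.  -83.5  73.9] turn 0.0
((605.3151245117188, -97.43168640136719), (66.48458862304688, 28.698246002197266), 8.72265338897705) [250.24045802 202.77862595]
```

carry_out([
  [0, 6, -40, 0, 0],
  [0, 12, -78, 0, 0],
  [0, 12, -83.5, 10, 0],
  [0, 12, -83.5, 35, 0],
  [0, 12, -83.5, 58, 0],
  [0, 12, -83.5, 70, 0],
  [0, 12, -83.5, 74, 0],
  [0, 12, -83.5, 75.5, 0],
  [0, 12, -83.5, 76.5, 0],
  [0, 12, -83.5, 77, 0],
  [0, 12, -83.5, 77, 0],
  [0, 12, -83.5, 77, 0],
])

```text
t: 45.93
tcp_pos: [0.617, -0.1618, 0.0453]
orientation: [-0.242, 3.131, -0.0]
contact_force: [-5.6, 2.5, 6.3]
finger_gap: 0.0283
gripper_force: 61.9
```

carry_out([
  [45, 0, 0, 0, 0],
  [45, 0, 0, 0, 0],
  [45, 0, 0, 0, 0],
  [45, 0, 0, -25, 0],
  [45, 0, 0, -60, 0],
  [45, 0, 0, -100, 0],
  [40, 20, 0, -140, 0],
  [40, 40, 0, -140, 0],
  [40, 40, 0, -140, 0],
  [40, 40, 0, -140, 0],
])

```text
t: 46.77
tcp_pos: [0.577, -0.1686, 0.1845]
orientation: [-0.239, 3.131, -0.001]
contact_force: [0.1, 0.0, -0.8]
finger_gap: 0.0401
gripper_force: 0.0
```

```bash
python3 go.py a 12 -83.5 77 0 a 40 0 -140 0; python3 chk.py w10.png; python3 go.py 414.2 -244.8 150 94.1 414.2 -244.8 73 94.1
```

```text
cmd [ 577.1 -168.4  183.4   98.8] tcp [ 577.  -168.6  184.5] F [ 0.1  0.  -0.8] gap 40.1 gf 0.0 q6 -2.14 t 46.77
dark (array([212., 235.]), 626.1, -227.2, 45.5, 32.6, 8.8)
dark (array([281., 209.]), 590.0, -165.8, 31.9, 5.0, -81.2)
dark (array([346., 203.]), 574.7, -101.2, 31.6, 8.0, -78.4)
top [605.4 -97.1] [68.3 29.9] 9.9 off along/across -0.4 -0.0
top [ 615.9 -162.1] [56.7 29.2] 9.4 off along/across 0.3 0.2
212 155
cmd [ 577.1 -168.4  183.4   98.8] tcp [ 577.2 -168.4  183.6] F [ 0.3 -0.4 -0. ] gap 40.1 gf 0.0 q6 -2.14 t 46.82
  -> ['414.2', '-244.8', '150', '94.1'] [172.7 -50.7  33.4] turn 4.7
  -> ['414.2', '-244.8', '73', '94.1'] [172.7 -50.7 110.4] turn 4.7
```

View pics/w10.png

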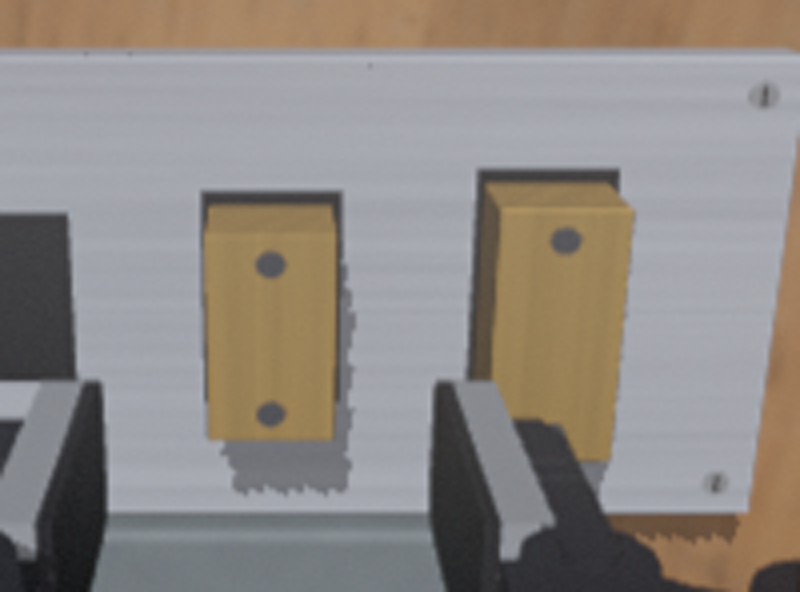

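Both blanks are in place: the long one is 0.4 mm off and the middle one 0.3 mm off. Next is the key.

carry_out([
  [40, 40, -12, -20, 0],
  [40, 80, -24, -20, 2],
  [40, 120, -36, -20, 4],
  [40, 155, -46, 0, 4.7],
  [40, 172.7, -50.5, 20, 4.7],
  [40, 172.7, -50.5, 33, 4.7],
  [40, 172.7, -50.5, 33, 4.7],
  [40, 172.7, -50.5, 33, 4.7],
])

```text
t: 47.48
tcp_pos: [0.4144, -0.2447, 0.1498]
orientation: [0.112, -3.138, -0.003]
contact_force: [0.2, -0.2, 0.6]
finger_gap: 0.04
gripper_force: 0.0
```

```bash
python3 go.py a 172.7 -50.5 33 4.7
python3 - <<'E'
from m import *
s=snap('wrist'); P=cloud(s)*1000
m=((abs(P[...,2]-72)<4)&(abs(P[...,0]-414)<25)&(abs(P[...,1]+245)<25)); v,u=np.nonzero(m)
print(cv2.minAreaRect((ray(s,np.c_[u,v],.072)[:,:2]*1000).astype(np.float32)))
m=((abs(P[...,2]-64)<3)&(np.hypot(P[...,0]-408.1,P[...,1]+160)<25)); v,u=np.nonzero(m)
print('knob',cv2.minAreaRect((ray(s,np.c_[u,v],.064)[:,:2]*1000).astype(np.float32)))
E
python3 go.py 414.2 -244.6 65 94.1
```

```text
cmd [ 414.2 -244.6  150.4   94.1] tcp [ 414.4 -244.7  149.8] F [ 0.2 -0.2  0.6] gap 40.0 gf 0.0 q6 -2.34 t 47.48
((413.8769226074219, -245.03109741210938), (28.022363662719727, 9.414039611816406), 3.7095398902893066)
knob ((406.59765625, -162.31109619140625), (34.94649887084961, 12.309807777404785), 29.395938873291016)
cmd [ 414.2 -244.6  150.4   94.1] tcp [ 415.1 -244.8  150.5] F [ 0.3 -0.   0.7] gap 40.0 gf 0.0 q6 -2.34 t 47.53
  -> ['414.2', '-244.6', '65', '94.1'] [-0.   0.  85.4] turn -0.0
```

carry_out([
  [40, 0, -0.2, 25, 0],
  [40, 0, -0.2, 50, 0],
  [40, 0, -0.2, 70, 0],
  [40, 0, -0.2, 80, 0],
  [40, 0, -0.2, 84, 0],
  [40, 0, -0.2, 84, 0],
  [0, 0, -0.2, 84, 0],
  [0, 0, -0.2, 84, 0],
  [0, 0, -0.2, 84, 0],
  [0, 0, -0.2, 84, 0],
  [0, 0, -0.2, 84, 0],
])

```text
t: 48.45
tcp_pos: [0.4149, -0.2452, 0.0678]
orientation: [-0.112, 3.137, -0.002]
contact_force: [0.4, 2.4, 5.7]
finger_gap: 0.0088
gripper_force: 59.5
```

```bash
python3 go.py a 0 -0.2 84 0
```

```text
cmd [ 414.2 -244.8   66.4   94.1] tcp [ 414.9 -245.2   67.8] F [0.4 2.4 5.7] gap 8.8 gf 59.5 q6 -2.34 t 48.45
```

carry_out([
  [0, 0, 0, 0, 6],
  [0, 0, 0, 0, 12],
  [0, 0, 0, 0, 18],
  [0, 0, 0, 0, 24],
  [0, 0, 0, 0, 30],
  [0, 0, 0, 0, 36],
  [0, 0, 0, 0, 42],
  [0, 0, 0, 0, 48],
  [0, 0, 0, 0, 53],
  [0, 0, 0, 0, 57],
  [0, 0, 0, 0, 60],
  [0, 0, 0, 0, 60],
])

```text
t: 49.45
tcp_pos: [0.4151, -0.2446, 0.0678]
orientation: [1.476, 2.771, 0.001]
contact_force: [2.7, 4.7, 6.0]
finger_gap: 0.0093
gripper_force: 59.7
```

```bash
python3 go.py a 0 0 0 60; python3 -c "
from cell import sense;s=sense();print(s['torque'],s['orientation'])"
```

```text
cmd [ 414.2 -244.8   66.4   34.1] tcp [ 415.1 -244.6   67.8] F [2.7 4.7 6. ] gap 9.3 gf 59.7 q6 -1.29 t 49.45
[ 0.83721935 -0.41458683  0.12771234] [1.47559444e+00 2.77077551e+00 1.20377029e-03]
```

carry_out([
  [50, 0, 0, 0, 0],
  [50, 0, 0, 0, 0],
  [50, 0, 0, 0, 0],
  [50, 0, 0, 0, 0],
  [50, 0, 0, -25, 0],
  [50, 0, 0, -60, 0],
  [50, 0, 0, -90, -7],
  [50, 0, 0, -110, -14],
  [50, 0, 0, -110, -21],
  [50, 0, 0, -110, -28],
  [50, 0, 0, -110, -35],
  [50, 0, 0, -110, -35],
])

```text
t: 50.45
tcp_pos: [0.414, -0.2451, 0.1768]
orientation: [0.564, 3.09, -0.0]
contact_force: [-0.3, -0.3, -0.1]
finger_gap: 0.0501
gripper_force: 0.0
```

```bash
python3 go.py a 0 0 -110 -35
python3 - <<'E'
from m import *
s=snap('wrist','w11.png'); snap('top','t11.png'); P=cloud(s)*1000
for z,c in((72,(414,-245)),(64,(408,-160))):
    m=((abs(P[...,2]-z)<3.5)&(np.hypot(P[...,0]-c[0],P[...,1]-c[1])<25)); v,u=np.nonzero(m)
    print(z,cv2.minAreaRect((ray(s,np.c_[u,v],z/1000)[:,:2]*1000).astype(np.float32)))
E
python3 chk.py
```

```text
cmd [ 414.2 -244.8  176.4   69.1] tcp [ 414.  -245.1  176.8] F [-0.3 -0.3 -0.1] gap 50.1 gf 0.0 q6 -1.9 t 50.45
72 ((414.2962341308594, -244.72531127929688), (28.329299926757812, 10.146909713745117), 4.482400417327881)
64 ((406.5735778808594, -161.8372344970703), (33.878177642822266, 12.025450706481934), 29.437347412109375)
dark (array([414., 398.]), 690.9, -185.8, 19.7, 10.4, -78.8)
dark (array([466., 292.]), 574.1, -101.4, 32.4, 7.9, -76.0)
top [603.9 -97.9] [73.3 30.5] 8.8 off along/across -2.0 -0.6
```

View pics/w11.png

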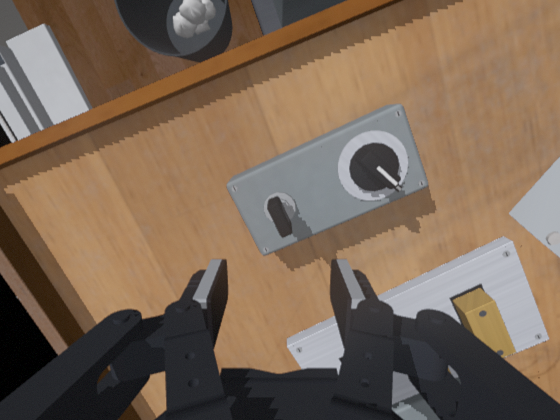

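The key at (280,215) is back at rest, the knob pointer at (390,178) is at the mark, and the long blank is on its patch. I'll do one last numeric check of the middle blank from the top and side cameras, then hand in.

Run:
```python
from m import *
ok=[]
for n in('top','side'):
    s=snap(n)
    for o in brass(s,.038,40):
        if o[1]<700 and o[2]<0: print(n,o); ok.append(abs(o[1]-615)<12 and abs(o[2]+162)<9)
if any(ok): print(finish_job())
```

```text
top (array([301., 195.]), 605.3, -99.1, 68.9, 29.1, 8.8)
top (array([330., 191.]), 615.4, -164.2, 56.3, 28.7, 9.0)
side (array([268., 203.]), 605.1, -92.6, 68.2, 32.0, 3.1)
the job is handed in; nothing more can be done
None
```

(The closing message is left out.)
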